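Sweep the brush-cleaning tablets into their caddy and snap the lid on

TASK

Take the orange scraper and with it sweep the three blue cleaning tablets along the caddy's lane into its well - the fingers must not touch the tablets - then stand the scraper upright back on the counter. Take the lid by its knob and press it onto the stud in the middle of the well until it clicks, and keep pressing after the click so that it is fully home and level; finish while still holding it pressed down firmly (about 10 N), without letting go. Leave the other things on the counter where they stand.

Things in the scene. Friction and masses are not known exactly. Their poses are not given: they have to be found in the camera images.
- caddy: Cream tablet caddy fixed to the counter, 136 x 320 mm (own x, y), flat deck 60 mm up; origin under its centre on the counter, z up. The lane runs along own y on the deck, from y -160 to +40 mm, 108 mm clear between teal kerbs 12 mm high (along both sides from y -160 to +30, and across the -y end, inner face at y -152). At y +40 it drops into the well.
- well_mouth (a point): Middle of the mouth of the caddy's well, at deck height (own x 0, y +90 mm of the caddy); axes as the caddy's. The well is a square open pit, 100 x 100 mm, its edges flush with the deck and without kerbs, its floor 54 mm below this point. The snap stud stands in its middle.
- stud_seat (a point): Seat of the snap stud, 44 mm above the counter in the middle of the well: flat top of a 28 mm wide teal pillar, on which the lid's hub comes to rest; axes as the caddy's. From it rises a steel stud of 18 mm diameter, tapering to 10 mm over its last 6 mm, its tip 18.5 mm above the seat. Four sprung balls stand 3.7 mm out of its sides, 7.5 mm above the seat.
- lid: Teal round snap lid, 70 to 120 g, loose: disc 144 mm across, 6 mm thick (20 to 26 mm above the origin), under it a hub 36 mm across and 20 mm deep on which it stands. Origin at the centre of the hub's underside, z up through the knob; any yaw fits. The lip in the hub's mouth is 21 mm in inner diameter, 3 mm thick. When home, the disc is 4 mm clear of the deck.
- lid_knob (a point): Centre of the top of the lid's cream round knob, 48 mm above the lid's origin; the knob is 28 mm in diameter and 22 mm tall above the disc. Pressing: the lip meets the stud's balls when the hub is about 11 mm above the seat, the push grows to about 10 N in the next few mm, drops sharply (the click); over the last 5 mm the balls even draw the lid down, until the hub stands hard on the seat.
- scraper: Orange hand scraper, 95 to 160 g, standing upright on the counter. Blade 96 mm wide (own y), 6 mm thick (own x -3 to +3), a 4 mm side wing at each end reaching forward to x +25 (88 mm clear between them), closed above by a plate at 32 to 38 mm height. It pushes towards its own +x. Origin under the middle of the blade at its lower edge, z up.
- scraper_grip (a point): Middle of the scraper's black upright handle, 80 mm above and 11 mm ahead (own +x) of the scraper's origin. The handle is 18 mm thick along the scraper's x, 40 mm wide along its y, and spans 38 to 100 mm above the origin.
- tablet_a: Blue round cleaning tablet, 24 mm in diameter, 13 mm thick, 15 g, loose and flat on the caddy's deck in the lane; origin at its centre, z up.
- tablet_b: Blue round cleaning tablet, 24 mm in diameter, 13 mm thick, 15 g, loose and flat on the caddy's deck in the lane; origin at its centre, z up.
- tablet_c: Blue round cleaning tablet, 24 mm in diameter, 13 mm thick, 15 g, loose and flat on the caddy's deck in the lane; origin at its centre, z up.
- swab_jar: Bystander, to be left alone: glass jar of cotton swabs, 76 mm across, 104 mm tall; origin under its middle, on the counter.
- pad_jar: Bystander, to be left alone: glass jar of cotton pads, 76 mm across, 109 mm tall; origin under its middle, on the counter.
- lotion: Bystander, to be left alone: glass bottle, 52 mm across, 130 mm tall; origin under its middle, on the counter.
- serum: Bystander, to be left alone: small clear bottle, 36 mm across, 100 mm tall; origin under its middle, on the counter.
- cream_jar: Bystander, to be left alone: amber jar with white cap, 60 mm across, 50 mm tall, on the robot's side of the caddy; origin under its middle, on the counter.
- hairbrush: Bystander, to be left alone: wooden hairbrush lying bristles up, about 185 mm long, 30 mm tall; origin under its middle, on the counter.
- comb: Bystander, to be left alone: black comb lying flat, 170 mm long; origin under its middle, on the counter.
Not all that is in view belongs to the job. What is meant by the lid is not yellow, and is the smaller of those in its own colour. Of the things that look like the scraper, the smaller one is meant.

How it is judged (in metres and radians):
On the way, in this order (a step that is already met when the one before it is completed fails the run):
1. all three tablets lie in the well while the scraper is still off the counter, in hand (x of tablet_a in the frame of stud_seat between -0.05 and 0.05 m and y of tablet_a in the frame of stud_seat between -0.05 and 0.05 m and z of each of tablet_a, tablet_b, tablet_c in the frame of stud_seat below 0.005 m and x of tablet_b in the frame of stud_seat between -0.05 and 0.05 m and y of tablet_b in the frame of stud_seat between -0.05 and 0.05 m and x of tablet_c in the frame of stud_seat between -0.05 and 0.05 m and y of tablet_c in the frame of stud_seat between -0.05 and 0.05 m and height (world z) of scraper above 0.02 m), for 0.1 s.
2. the scraper stands upright on the counter, released (height (world z) of scraper below 0.006 m and angle between scraper's own z axis and vertical below 0.15 rad and contact force between the fingers and scraper below 0.1 N and linear speed of scraper below 0.03 m/s), for 0.2 s.
3. the lid has snapped down onto the stud's seat (z of lid in the frame of stud_seat below 0.002 m and distance between lid and stud_seat below 0.004 m and angle between the z axis of lid and the z axis of caddy, either way round below 0.05 rad), for 0.1 s.
At the end, for the whole second after the job is handed in: Tablets in the well (centres 11 mm or more below the deck); scraper released, upright (0.15 rad) on the counter; lid snapped home (hub within 2 mm of the seat in height, 4 mm overall, level within 0.05 rad), the fingers still pressing it onto the caddy with over 4 N (all of step 2 and all of step 3 and x of tablet_a in the frame of stud_seat between -0.05 and 0.05 m and y of tablet_a in the frame of stud_seat between -0.05 and 0.05 m and z of each of tablet_a, tablet_b, tablet_c in the frame of stud_seat below 0.005 m and x of tablet_b in the frame of stud_seat between -0.05 and 0.05 m and y of tablet_b in the frame of stud_seat between -0.05 and 0.05 m and x of tablet_c in the frame of stud_seat between -0.05 and 0.05 m and y of tablet_c in the frame of stud_seat between -0.05 and 0.05 m and contact force between lid and caddy above 4 N and contact force between the fingers and lid above 2 N); the arm keeps its last pose, push and grip.
It fails at once if the fingers touch a tablet (contact force between the fingers and tablet_a above 0.3 N or contact force between the fingers and tablet_b above 0.3 N or contact force between the fingers and tablet_c above 0.3 N).
It fails at once if a bystander is shifted by more than 30 mm or tipped over (distance of any of swab_jar, pad_jar, lotion, serum, cream_jar, hairbrush, comb from where it was at the start of the episode above 0.03 m or angle between any of swab_jar, pad_jar, lotion, serum, cream_jar, hairbrush, comb's own z axis and vertical above 0.5 rad).
It also fails if it takes over 72 s, if anything falls off the work surface, if the arm or the gripper's body presses on something with over 40 N, if the wrist force passes 120 N, or if a joint passes its speed limit or range.

ROBOT

A 7-joint arm with a two-finger parallel gripper is mounted at the origin on the work surface. World frame = base frame: x ahead of the robot, y to its left, z up, the work surface at z = 0. Lengths are in mm, angles in rad, forces in N, time in s.
With the tool pointing down it reaches from about 400 to 875 mm from the base axis. Payload 4.4 kg.
Tool frame: the origin (TCP) lies at the very end of the fingers, on their centre line; the grasp point (between the pads) lies 19 mm behind it; z points along the fingers, x is the direction in which the jaws open and shut, and the axes are right-handed (so a half turn about z gives the same grasp; the last joint's range is limited). The gripper opens to 85 mm and grips with 20 to 120 N. Pads are 22 mm wide; open, the fingers measure 114 mm over their backs; the gripper's body (76 mm by 85 mm) begins 54 mm behind the grasp point. The pads swing forward as they close: fully open they stand 13 mm farther back than shut.
Start: joints at [1.163, 0.628, 0.038, 1.517, -0.027, 0.996, -0.02], TCP at [217.897, -612.404, 231.313] pointing down, gripper open.
Joint ranges: [-3.06, 3.06], [-0.37, 2.12], [-1.25, 1.32], [0.18, 2.47], [-1.1, 4.24], [0.23, 1.98], [-2.94, 2.94]. Speed limits (rad/s): [2.57, 2.57, 3.14, 3.14, 3.14, 3.14, 3.14].

INTERFACE

Orientations are given as [roll, pitch, yaw] about the fixed x, y, z axes, in that order (R = Rz(yaw) Ry(pitch) Rx(roll)).
In Python, from cell import telemetry, get_image, get_calibration, ctrl gives the robot as it stands. The module is installed in compiled form; this text tells all that it offers.
- The arm moves only by the tool arm_command, never from a script. Its arguments are lists of equal length, an entry for each row: "rot": the turn, a rotation vector about the world's x, y, z in degrees, a list of three; "slide": the shift along the world's x, y, z in mm, a list of three; "gripper": the finger opening in mm, from 0 to 85.4. A call has 1 to 5 rows; each row shifts and turns the pose as measured when the row begins; what a row does not reach is not made up. A row lasts 1/12 s, in which the tool goes at most 41.7 mm and 7.16 degrees, less where a joint would pass 70% of its speed; a pose out of reach is approached as far as the arm can. A call with a gripper value outside its range is refused whole. The fingers move at their own pace and stop on an object; the grip force is fixed at half the most. Time passes only in rows, so rows that do not move let the fingers close. It gives the time, the measured TCP pose, the force and the opening at its end, in the units of the state.
- telemetry.read_state(): the state, without advancing time (a new reading comes with each control period).
- get_image(name): name is "scene" or "top" or "wrist"; returns (picture, depth): 420x560x3 uint8, red, green, blue; 420x560 float32, mm along the optical axis (not along the pixel's ray), 0 where there is no reading.
- get_calibration(name): a dict with "fx", "fy", "cx", "cy" (pixels), "D" ([k1, k2, p1, p2, k3] as OpenCV has them; the pictures are not rectified), "xyz" and "attitude" of the camera in the world. Camera axes: x right, y up, looking along -z (the intrinsics and any distortion apply to the point x, -y, -z); pixel columns grow to the right and rows downward; lengths in mm; the calibration is good to about 2 mm. A picture is of the moment at which its call begins: read the wrist's pose just before it. get_calibration takes no time and is no camera call; for the wrist camera it gives the pose at the moment of the call.
- ctrl.finish_job(): hands the job in, once; it reports no verdict.
The state is a dict: "clock": time; "qpos": joint angles; "qd": joint speeds; "tau": joint torques, N m; "eef_pos": TCP position; "tool_rot": TCP orientation; "force": force on the tool from outside, world axes, zero at the start; "torque": the same for the moment, N m; "width": finger opening in mm.
Only numpy, scipy, OpenCV 4.12 (cv2) and the standard library are available. Lean on these libraries where they do the work, as an engineer would, in place of code of your own. Each camera call takes 0.05 s, during which the arm holds its last target.

## Working session

There is one attempt and no reset: what is moved stays moved. The work goes in short steps, Python scripts to look and compute and a tool call to move; the robot and the scene stay as the last step left them, time stands still between calls to the robot, and variables do not carry over. Pictures are saved under pics/ and viewed, and the job is handed in when it is done.

Besides the shell and the picture viewer there is one more tool, called after "Request:" as name(argument=value, ...) on one line, values as JSON. arm_command: Moves the arm, as the interface text tells. Its arguments: {"type":"object","properties":{"rot":{"type":"array"},"slide":{"type":"array"},"gripper":{"type":"array"}},"required":["rot","slide","gripper"]}

```bash
mkdir -p pics; ls; python3 - <<'E'
from cell import telemetry,get_image,get_calibration
import cv2,numpy as np
s=telemetry.read_state();print(s)
for n in("scene","top"):
    c=get_calibration(n);print(n,c)
    im,d=get_image(n);cv2.imwrite(f"pics/{n}0.png",im[:,:,::-1]);np.savez(f"{n}0.npz",im=im,d=d)
E
```

```text
pics
{'clock': 0.0, 'qpos': array([ 1.16320245,  0.62932779,  0.03837935,  1.51839198, -0.02700286,
        0.99631495, -0.01998142]), 'qd': array([-0.00016287, -0.00085683,  0.00189255, -0.00055767,  0.00021872,
        0.00017724,  0.00014454]), 'tau': array([ 4.06002664e-05, -5.63410842e+01,  1.22714169e+00, -1.93452930e+01,
        1.12854608e-02,  1.04836375e-02,  2.19813023e-05]), 'eef_pos': array([ 217.71188517, -611.77236738,  230.39217173]), 'tool_rot': array([-3.14157857e+00,  1.92637816e-03, -1.22893531e+00]), 'force': array([-0.19234068, -0.06404905, -0.90804562]), 'torque': array([0.03151573, 0.01392979, 0.01775064]), 'width': 85.43490471914836}
scene {'fx': 492.66832234223455, 'fy': 492.66832234223455, 'cx': 284.0811671666104, 'cy': 202.53369113092447, 'D': array([-0.03192518,  0.        ,  0.        ,  0.        ,  0.        ]), 'xyz': array([1485.4323041 ,  248.56432005,  946.72543946]), 'attitude': array([ 0.83327788, -0.01086902,  1.97570505])}
top {'fx': 427.2138732814415, 'fy': 427.2138732814415, 'cx': 283.91947984835286, 'cy': 207.09990881211777, 'D': array([-0.06824036,  0.        ,  0.        ,  0.        ,  0.        ]), 'xyz': array([ 467.97044461,  -90.45829938, 1360.13066713]), 'attitude': array([ 0.08183237, -0.0106353 , -1.55414442])}
```

View pics/scene0.png

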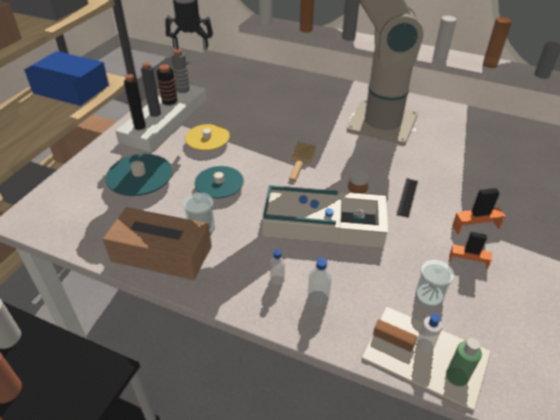

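View pics/top0.png

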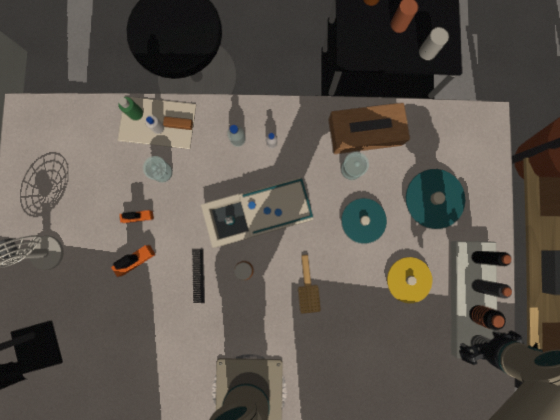

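The top view shows the caddy at about (257,212) with its well on the left and tablets at (252,204), (267,211) and (278,212).
- **Lid:** the candidates are a yellow one (410,280), a large teal one (436,199) and a smaller teal one (364,220). The smaller teal one is meant.
- **Scraper:** the candidates are (133,261), larger, and (136,216), smaller. The smaller one is meant.

I'll confirm these with crops and measure.

```bash
cat > h.py <<'E'
import numpy as np,cv2
from scipy.spatial.transform import Rotation as R
from cell import telemetry,get_image,get_calibration
def cloud(c,d):
    h,w=d.shape
    u,v=np.meshgrid(np.arange(w),np.arange(h))
    K=np.array([[c['fx'],0,c['cx']],[0,c['fy'],c['cy']],[0,0,1]])
    p=cv2.undistortPoints(np.stack([u,v],-1).reshape(-1,1,2).astype(np.float64),K,c['D']).reshape(h,w,2)
    P=np.stack([p[...,0]*d,-p[...,1]*d,-d],-1)
    W=P@R.from_euler('xyz',c['attitude']).as_matrix().T+c['xyz']
    W[d<=0]=np.nan
    return W
def project(c,X):
    X=np.atleast_2d(X).astype(float)
    P=(X-c['xyz'])@R.from_euler('xyz',c['attitude']).as_matrix()
    P=P*[1,-1,-1]
    K=np.array([[c['fx'],0,c['cx']],[0,c['fy'],c['cy']],[0,0,1]])
    return cv2.projectPoints(P,np.zeros(3),np.zeros(3),K,c['D'])[0].reshape(-1,2)
E
python3 - <<'E'
from h import *
for n in("top","scene"):
    z=np.load(n+"0.npz");im,d=z['im'],z['d'];c=get_calibration(n)
    W=cloud(c,d);np.save(n+"W.npy",W)
    hsv=cv2.cvtColor(im,cv2.COLOR_RGB2HSV)
    H,S,V=[hsv[...,i].astype(int) for i in range(3)]
    for nm,m in dict(teal=(H>80)&(H<100)&(S>120)&(V>40),blue=(H>100)&(H<120)&(S>120)&(V>50),orange=(H>3)&(H<14)&(S>190)&(V>110)).items():
        k,l,st,ce=cv2.connectedComponentsWithStats(m.astype(np.uint8))
        for i in range(1,k):
            if st[i,4]>12:
                w=W[l==i]; w=w[~np.isnan(w[:,0])]
                if len(w)==0: continue
                print(n,nm,st[i],ce[i].round(1),"med",np.median(w,0).round(0),"min",w.min(0).round(0),"max",w.max(0).round(0))
z=np.load("top0.npz")['im'][:,:,::-1]
a=cv2.resize(z[190:290,100:200],(400,400),interpolation=cv2.INTER_CUBIC)
b=cv2.resize(z[150:310,320:480],(400,400),interpolation=cv2.INTER_CUBIC)
cv2.imwrite("pics/crop1.png",np.hstack([a,b]))
cv2.imwrite("pics/crop2.png",cv2.resize(z[160:290,190:330],(840*800//840,743*800//840),interpolation=cv2.INTER_CUBIC)[:600])
E
```

```text
top teal [ 406  170   59   58 2446] [434.9 198.4] med [ 613. -576.   36.] min [ 522. -672.   27.] max [ 704. -486.   47.]
top teal [ 342  199   44   43 1343] [363.6 220.2] med [ 541. -352.   27.] min [ 475. -422.   18.] max [ 608. -285.   36.]
top blue [147 117   6   7  31] [149.6 119.8] med [827. 307. 110.] min [820. 299.  90.] max [837. 314. 115.]
top blue [230 125   8   8  52] [233.5 128.5] med [798.  50. 130.] min [787.  40. 126.] max [809.  61. 138.]
top blue [269 133   5   6  26] [271.  135.5] med [786. -60. 101.] min [779. -66.  96.] max [795. -54. 104.]
top blue [249 202   6   7  33] [251.5 204.6] med [579.  -3.  73.] min [569. -12.  66.] max [588.   3.  79.]
top blue [264 208   6   6  29] [266.6 210.3] med [564. -51.  73.] min [555. -58.  70.] max [570. -42.  79.]
top blue [275 209   6   7  31] [277.7 211.9] med [559. -85.  73.] min [549. -91.  69.] max [568. -76.  82.]
top orange [121 211  30  11 143] [138.6 216.9] med [535. 340.  38.] min [524. 315.   7.] max [557. 406.  98.]
top orange [112 246  41  27 257] [136.8 259.3] med [412. 336.  50.] min [367. 305.  16.] max [449. 425. 127.]
scene blue [  26   52   81   53 2979] [67.  77.2] med [   53. -1397.   -97.] min [ -185. -1647.  -199.] max [  113. -1297.   -71.]
scene blue [300 196   6   7  30] [302.8 198.9] med [566. -82.  75.] min [553. -89.  64.] max [573. -74.  79.]
scene blue [312 201   6   6  32] [314.2 203.5] med [570. -48.  72.] min [557. -57.  67.] max [575. -40.  77.]
scene blue [327 210   5   6  26] [328.7 212.5] med [587.  -1.  73.] min [578.  -8.  67.] max [592.   5.  78.]
scene blue [274 250   7   8  41] [276.9 253.4] med [792. -57. 100.] min [780. -65.  92.] max [798. -51. 106.]
scene blue [318 259   8  10  73] [321.3 263.3] med [804.  54. 130.] min [790.  43. 121.] max [812.  62. 135.]
scene blue [430 314  10  12  82] [434.3 319.5] med [835. 310. 110.] min [819. 302.  94.] max [840. 318. 114.]
```

View pics/crop1.png

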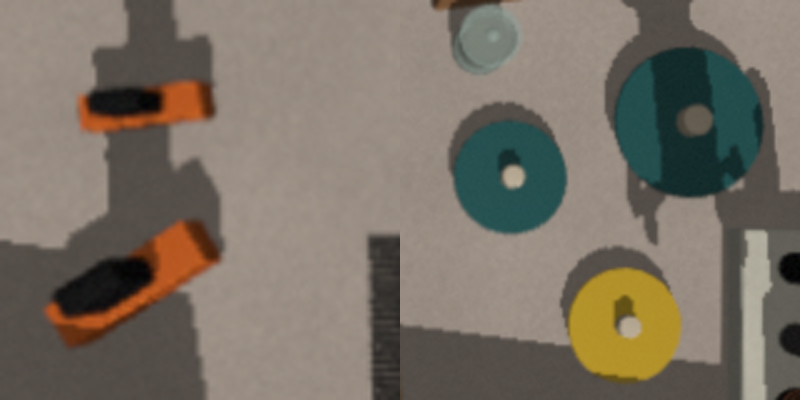

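View pics/crop2.png

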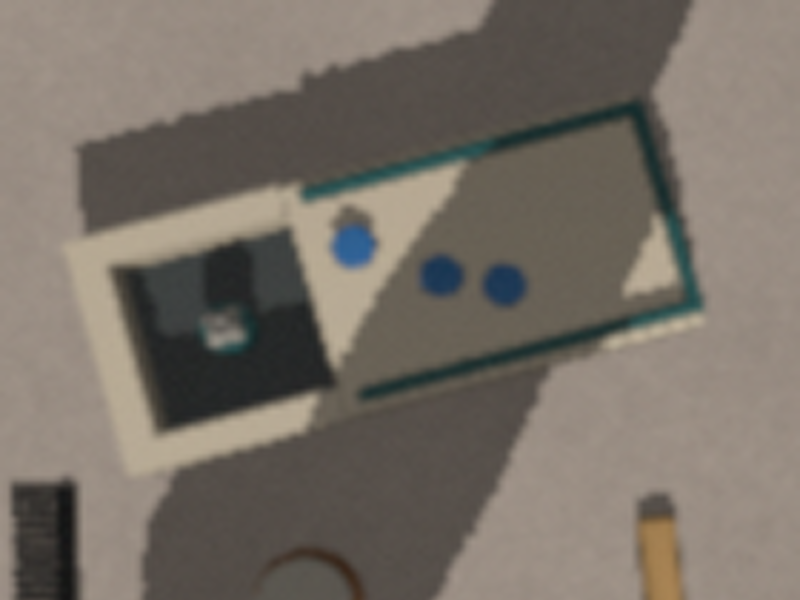

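The crops confirm both choices. The smaller teal lid is at (364,220) with its knob, and the smaller orange scraper is at (136,216) with its blade roughly along world y. Next I'll fit poses from the point clouds.

```bash
python3 - <<'E'
from h import *
for n in("top","scene"):
    W=np.load(n+"W.npy");z=np.load(n+"0.npz");im=z['im']
    x,y,zz=W[...,0],W[...,1],W[...,2]
    m=(x>440)&(x<680)&(y>-230)&(y<180)&(zz>45)&(zz<82)
    k,l,st,ce=cv2.connectedComponentsWithStats(m.astype(np.uint8));i=1+np.argmax(st[1:,4])
    p=W[l==i]; print(n,"caddy",cv2.minAreaRect(p[:,:2].astype(np.float32)),np.median(p[:,2]))
    # table height check
    m=(x>640)&(x<760)&(y>-250)&(y<-100)&(abs(zz)<20);print("table z",np.median(zz[m]))
    # jobs: scraper
    m=(x>480)&(x<600)&(y>270)&(y<430)&(zz>12)&(zz<115)
    p=W[m];print("scr n",len(p),[ (a,np.mean(p[(p[:,2]>a)&(p[:,2]<a+12)],0).round(1)) for a in range(12,108,12)])
    q=p[(p[:,2]>25)&(p[:,2]<45)];print("blade/plate rect",cv2.minAreaRect(q[:,:2].astype(np.float32)))
    q=p[(p[:,2]>92)];print("handle top",cv2.minAreaRect(q[:,:2].astype(np.float32)) if len(q) else 0)
    m=(x>440)&(x<650)&(y>-460)&(y<-250)&(zz>14)&(zz<38)
    q=W[m];print("lid",cv2.minEnclosingCircle(q[:,:2].astype(np.float32)),q.mean(0))
    m=(x>440)&(x<650)&(y>-460)&(y<-250)&(zz>42)&(zz<60)
    q=W[m];print("knob",np.mean(q,0),len(q),cv2.minEnclosingCircle(q[:,:2].astype(np.float32)))
E
```

```text
top caddy ((559.3214111328125, -20.168426513671875), (137.1588897705078, 318.512451171875), 16.947528839111328) 61.09807655246573
table z 0.8333307355435409
scr n 300 [(12, array([536.7, 339.5,  16.6])), (24, array([538.4, 353.5,  31.6])), (36, array([539.7, 350.8,  39.5])), (48, array([538.6, 342.3,  56.9])), (60, array([540.8, 341.8,  67.4])), (72, array([536.2, 353.5,  77.7])), (84, array([540.1, 350.8,  91.8])), (96, array([540.4, 361.1,  99.9]))]
blade/plate rect ((539.803466796875, 363.30548095703125), (28.12050437927246, 96.6712646484375), 7.6464362144470215)
handle top ((539.9713134765625, 361.8417053222656), (17.852767944335938, 41.466392517089844), 2.4545319080352783)
lid ((539.1454467773438, -353.2784118652344), 72.2967529296875) [ 539.16160975 -352.45204067   27.12088188]
knob [ 538.33083393 -352.32071631   49.05607911] 66 ((538.7760620117188, -352.3265075683594), 14.008798599243164)
scene caddy ((561.245361328125, -18.584579467773438), (143.2942657470703, 318.1136169433594), 17.13114356994629) 61.32867182064979
table z 1.41244937568149
scr n 699 [(12, array([549.4, 362.3,  17.3])), (24, array([548.1, 361.8,  33.4])), (36, array([545.5, 362.4,  39.2])), (48, array([548.8, 362.5,  53.6])), (60, array([549.2, 362.7,  66. ])), (72, array([549. , 363.5,  77.5])), (84, array([547.9, 362.3,  90.2])), (96, array([543.6, 363.6,  99.5]))]
blade/plate rect ((542.4966430664062, 363.5384216308594), (33.553958892822266, 95.84322357177734), 6.52461576461792)
handle top ((541.0730590820312, 363.6680908203125), (24.403085708618164, 37.553794860839844), 4.641745090484619)
lid ((544.0153198242188, -355.09222412109375), 76.73358917236328) [ 544.1182008  -348.59330456   27.70901809]
knob [ 542.52695132 -350.49956506   48.56273012] 62 ((541.8077392578125, -351.12939453125), 14.676280975341797)
```

```bash
python3 - <<'E'
from h import *
z=np.load("scene0.npz")['im'][:,:,::-1]
cv2.imwrite("pics/crop3.png",cv2.resize(z[180:280,440:520],(480,600),interpolation=cv2.INTER_CUBIC))
W=np.load("sceneW.npy");x,y,zz=W[...,0],W[...,1],W[...,2]
m=(x>480)&(x<600)&(y>300)&(y<430)&(zz>5)&(zz<45)
for a in range(310,425,8):
    for lo in (5,15,25):
        q=W[m&(y>=a)&(y<a+8)&(zz>lo)&(zz<lo+10)]
        if len(q): print(a,lo,len(q),q.mean(0).round(0),end=' | ')
    print()
E
```

```text
310 5 5 [547. 316.   8.] | 310 15 7 [550. 317.  18.] | 310 25 8 [545. 316.  29.] | 
318 5 8 [553. 322.  10.] | 318 15 4 [561. 320.  21.] | 318 25 4 [551. 321.  28.] | 
326 5 4 [547. 330.   8.] | 326 25 4 [554. 330.  33.] | 
334 5 5 [536. 338.   9.] | 334 25 4 [551. 339.  34.] | 
342 5 3 [536. 346.  10.] | 342 25 4 [550. 346.  33.] | 
350 5 4 [534. 354.   7.] | 350 25 5 [554. 352.  33.] | 
358 5 7 [534. 362.   8.] | 358 25 2 [554. 364.  33.] | 
366 5 7 [535. 369.   7.] | 
374 5 4 [531. 378.   8.] | 374 25 5 [552. 377.  34.] | 
382 5 5 [530. 387.   8.] | 382 25 1 [552. 389.  34.] | 
390 5 7 [535. 395.   7.] | 390 25 5 [547. 394.  34.] | 
398 5 4 [529. 403.   8.] | 398 25 4 [550. 402.  34.] | 
406 5 11 [543. 408.  10.] | 406 15 11 [546. 409.  19.] | 406 25 7 [547. 409.  31.] |
```

View pics/crop3.png

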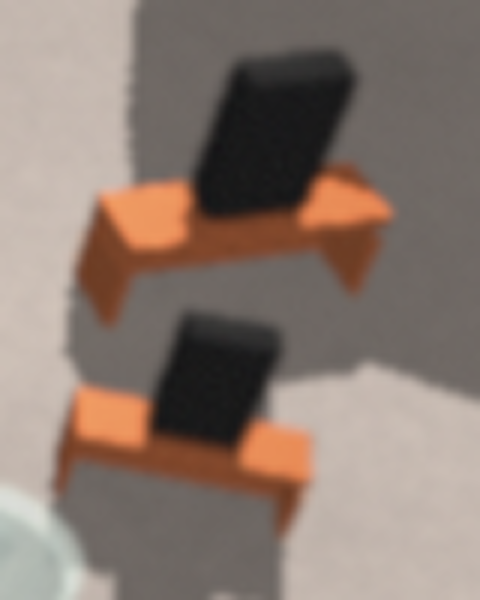

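The wing/blade geometry shows the scraper opens toward world +x: blade at x≈530, plate front at x≈552. Its yaw is about +6.5° and the handle centre is about (540.5, 363). The caddy origin is about (560,-19.5) at yaw 17°. Moving toward the scraper along an arc now.

Request:
arm_command(rot=[[0, 0, 7], [0, 0, 7], [0, 0, 7], [0, 0, 7], [0, 0, 7]], slide=[[32, 26, 8], [32, 26, 8], [32, 26, 8], [32, 26, 8], [32, 26, 8]], gripper=[85, 85, 85, 85, 85])

```text
clock: 0.52
eef_pos: [365.8, -484.3, 266.5]
tool_rot: [3.131, 0.009, -0.618]
force: [0.8, -1.2, -0.9]
width: 85.1
```

Request:
arm_command(rot=[[0, 0, 7], [0, 0, 7], [0, 0, 7], [0, 0, 7], [0, 0, 7]], slide=[[28, 28, 0], [28, 28, 0], [28, 28, 0], [24, 32, 0], [20, 34, 0]], gripper=[85, 85, 85, 85, 85])

```text
clock: 0.93
eef_pos: [501.0, -328.0, 267.5]
tool_rot: [3.129, 0.006, 0.008]
force: [1.1, 0.1, -0.1]
width: 85.0
```

```bash
python3 - <<'E'
from h import *
print(telemetry.read_state()['eef_pos'])
c=get_calibration("wrist");print(c);im,d=get_image("wrist")
cv2.imwrite("pics/w1.png",im[:,:,::-1]);np.savez("w1.npz",im=im,d=d,**{k:c[k] for k in c})
E
```

```text
[ 501.01306293 -328.03854481  267.50767632]
{'fx': 306.2243742318393, 'fy': 306.2243742318393, 'cx': 277.6236632319162, 'cy': 211.2051287142577, 'D': array([-0.06851705,  0.        ,  0.        ,  0.        ,  0.        ]), 'xyz': array([ 501.68891488, -255.74429598,  409.71819321]), 'attitude': array([-0.29249802,  0.00498257,  0.00736462])}
```

View pics/w1.png

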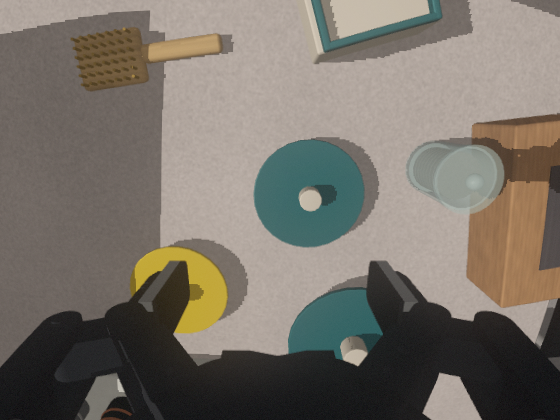

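The wrist view shows the small teal lid centred at (309,192) with its knob at (310,199), and the caddy's -y end at the top right.

```bash
python3 - <<'E'
from h import *
z=np.load("w1.npz");c={k:z[k] for k in('fx','fy','cx','cy','D','xyz','attitude')}
W=cloud(c,z['d']);x,y,zz=W[...,0],W[...,1],W[...,2]
for lo,hi in((14,36),(42,60)):
    m=(x>440)&(x<640)&(y>-440)&(y<-250)&(zz>lo)&(zz<hi)
    k,l,st,ce=cv2.connectedComponentsWithStats(m.astype(np.uint8));i=1+np.argmax(st[1:,4]);q=W[l==i]
    print(st[i],q.mean(0),np.median(q[:,2]),cv2.minEnclosingCircle(q[:,:2].astype(np.float32)))
E
```

```text
[ 253  139  112  109 8975] [ 540.27487568 -347.05109434   26.55759404] 26.552730591081968 ((540.5040893554688, -350.4873962402344), 72.10857391357422)
[299 189  23  23 401] [ 540.16960232 -349.5759202    48.21519013] 48.413613315827035 ((540.5394897460938, -350.2019348144531), 13.99201488494873)
```

Request:
arm_command(rot=[[0, 0, 1], [0, 0, 1], [0, 0, 1], [0, 0, 1], [0, 0, 0]], slide=[[14, 39, 0], [14, 39, 0], [10, 40, 0], [4, 41, 0], [0, 41, 0]], gripper=[85, 85, 85, 85, 85])

```text
clock: 1.4
eef_pos: [543.6, -130.4, 265.2]
tool_rot: [3.135, 0.003, 0.089]
force: [1.2, 0.8, 0.8]
width: 84.7
```

Request:
arm_command(rot=[[0, 0, 0], [0, 0, 0], [0, 0, 0], [0, 0, 0], [0, 0, 0]], slide=[[0, 41, 0], [0, 40, 0], [0, 40, 0], [0, 20, 0], [0, 0, 0]], gripper=[85, 85, 85, 85, 85])

```text
clock: 1.82
eef_pos: [540.7, 26.5, 264.2]
tool_rot: [3.141, 0.005, 0.099]
force: [0.2, 0.1, -0.6]
width: 85.0
```

```bash
python3 - <<'E'
from h import *
print(telemetry.read_state()['eef_pos'])
c=get_calibration("wrist");im,d=get_image("wrist")
cv2.imwrite("pics/w2.png",im[:,:,::-1]);np.savez("w2.npz",im=im,d=d,**{k:c[k] for k in c})
E
```

```text
[540.66121387  26.52016556 264.20171965]
```

View pics/w2.png

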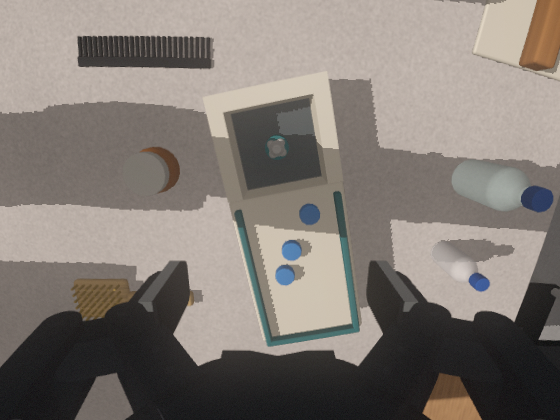

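The wrist view shows the whole caddy: the well with its stud at (277,148), tablets at (310,214), (291,250) and (285,275), and the cream jar at (150,172).

```bash
python3 - <<'E'
from h import *
z=np.load("w2.npz");c={k:z[k] for k in('fx','fy','cx','cy','D','xyz','attitude')};im=z['im']
W=cloud(c,z['d']);x,y,zz=W[...,0],W[...,1],W[...,2]
m=(x>440)&(x<680)&(y>-230)&(y<180)&(zz>52)&(zz<68)
k,l,st,ce=cv2.connectedComponentsWithStats(m.astype(np.uint8));i=1+np.argmax(st[1:,4]);q=W[l==i]
r=cv2.minAreaRect(q[:,:2].astype(np.float32));print("deck",r,np.median(q[:,2]))
hsv=cv2.cvtColor(im,cv2.COLOR_RGB2HSV);H,S,V=[hsv[...,i].astype(int) for i in range(3)]
th=np.deg2rad(17);o=np.array([560,-19.5]);Rm=np.array([[np.cos(th),np.sin(th)],[-np.sin(th),np.cos(th)]])
k,l,st,ce=cv2.connectedComponentsWithStats(((H>100)&(H<120)&(S>120)&(V>50)&(zz>62)&(zz<82)).astype(np.uint8))
for i in range(1,k):
    if st[i,4]>60: q=W[l==i];print("tab",st[i],np.median(q,0),Rm@(q[:,:2].mean(0)-o))
m=(x>500)&(x<565)&(y>40)&(y<95)
for lo,hi in((38,50),(54,70)):
    q=W[m&(zz>lo)&(zz<hi)&(np.hypot(x-534,y-66)<25)];print("stud",lo,len(q),q.mean(0) if len(q) else 0,cv2.minEnclosingCircle(q[:,:2].astype(np.float32)))
# caddy by edge line fit of kerb/teal: compare model corners projected
for o in ((560,-19.5),(559.5,-19)):
  Rw=Rm.T
  P=[np.r_[o+Rw@np.array(p),h] for p,h in [((-68,160),60),((68,160),60),((-50,140),60),((50,140),60),((-50,40),60),((50,40),60),((-54,-152),72),((54,-152),72),((0,90),62.5)]]
  print(project(c,P).round(1).tolist())
b=cv2.resize(im[60:360,180:400][:,:,::-1],None,fx=2,fy=2,interpolation=cv2.INTER_CUBIC)
for p in project(c,P): cv2.circle(b,tuple(((p-[180,60])*2+1).round().astype(int).tolist()),2,(0,0,255),-1)
cv2.imwrite("pics/c4.png",b)
E
```

```text
deck ((560.28466796875, -15.986862182617188), (137.06246948242188, 319.7830810546875), 16.73398780822754) 60.481233815722106
tab [283 243  18  17 247] [563.56220737 -45.86270828  73.43464237] [ -4.41538691 -26.38682622]
tab [276 269  18  16 216] [559.33709554 -80.027011    73.23502234] [-18.27330997 -57.71600977]
stud 38 163 [534.48951717  71.33168595  44.28216228] ((534.5185546875, 69.63270568847656), 14.06791877746582)
stud 54 277 [534.44901501  69.94039182  57.97890439] ((534.2745971679688, 69.65758514404297), 12.095203399658203)
[[201.0, 100.0], [325.1, 73.3], [221.4, 115.1], [311.7, 96.0], [242.0, 202.0], [326.4, 185.6], [271.6, 343.1], [352.8, 329.5], [275.3, 151.3]]
[[200.5, 99.4], [324.7, 72.8], [221.0, 114.6], [311.3, 95.5], [241.6, 201.6], [326.0, 185.1], [271.2, 342.8], [352.5, 329.1], [274.9, 150.8]]
```

View pics/c4.png

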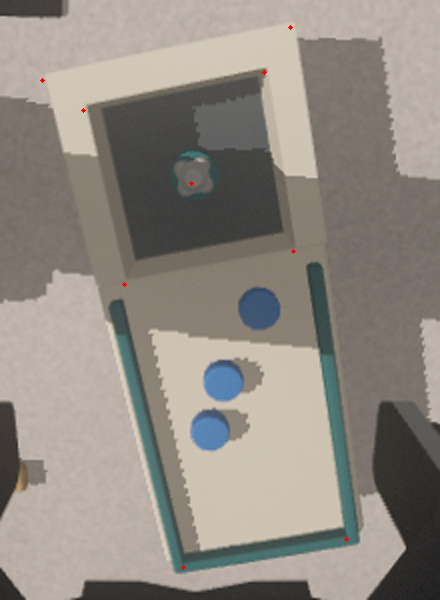

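Request:
arm_command(rot=[[0, 0, 1], [0, 0, 0], [0, 0, 0], [0, 0, 0], [0, 0, 0]], slide=[[0, 41, 0], [0, 41, 0], [0, 41, 0], [0, 41, 0], [0, 41, 0]], gripper=[85, 85, 85, 85, 85])

```text
clock: 2.28
eef_pos: [543.7, 207.5, 261.9]
tool_rot: [3.124, 0.01, 0.08]
force: [0.8, 0.4, -0.4]
width: 84.9
```

Request:
arm_command(rot=[[0, 0, 0], [0, 0, 0], [0, 0, 0]], slide=[[0, 40, 0], [0, 20, 0], [0, 0, 0]], gripper=[85, 85, 85])

```text
clock: 2.53
eef_pos: [544.0, 274.2, 260.8]
tool_rot: [3.127, 0.01, 0.082]
force: [-0.1, 1.0, -0.1]
width: 85.2
```

```bash
python3 - <<'E'
from h import *
s=telemetry.read_state();print(s['eef_pos'],s['tool_rot'],s['qpos'])
c=get_calibration("wrist");im,d=get_image("wrist")
cv2.imwrite("pics/w3.png",im[:,:,::-1]);np.savez("w3.npz",im=im,d=d,**{k:c[k] for k in c})
W=cloud(c,d);x,y,zz=W[...,0],W[...,1],W[...,2]
M=(x>480)&(x<600)&(y>300)&(y<430)
for lo,hi in((93,110),(26,46)):
    q=W[M&(zz>lo)&(zz<hi)];print(lo,len(q),cv2.minAreaRect(q[:,:2].astype(np.float32)),np.median(q,0))
E
```

```text
[544.01558112 274.2188912  260.80865382] [3.12672305 0.01014512 0.08213683] [-0.28563026  0.56815628 -0.37812998  1.57859654  0.23911993  1.05659003
 -0.64921537]
93 807 ((541.051025390625, 366.12518310546875), (18.00881576538086, 39.015953063964844), 5.29682731628418) [541.04815712 366.55836889 100.03848309]
26 1383 ((541.1183471679688, 366.2376708984375), (28.402183532714844, 95.85333251953125), 7.723291873931885) [540.68127101 361.89499995  38.4807831 ]
```

View pics/w3.png

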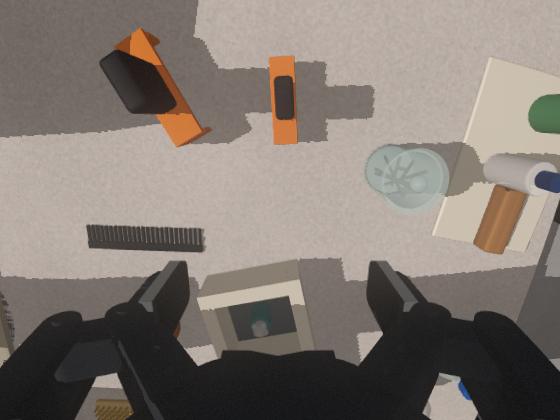

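```bash
cat > go.py <<'E'
import sys
from h import *
# target x y z yaw(deg), tool down
def delta(x,y,z,yaw):
    s=telemetry.read_state()
    Rc=R.from_euler('xyz',s['tool_rot']);Rt=R.from_euler('xyz',[np.pi,0,np.deg2rad(yaw)])
    rv=np.degrees((Rt*Rc.inv()).as_rotvec())
    print("slide",(np.array([x,y,z])-s['eef_pos']).round(1),"rot",rv.round(2),"| t",round(s['clock'],2),"pos",s['eef_pos'].round(1),"rpy",s['tool_rot'].round(4),"F",s['force'].round(1),"w",round(s['width'],1),"q",s['qpos'].round(2))
if __name__=="__main__": delta(*map(float,sys.argv[1:5]))
E
python3 go.py 541 364.5 130 6.5
```

```text
slide [  -3.3   92.8 -130.6] rot [ 1.02 -0.52  1.89] | t 2.58 pos [544.3 271.7 260.6] rpy [3.1247 0.0107 0.0804] F [-0.  -0.2 -0.7] w 85.0 q [-0.28  0.57 -0.38  1.58  0.24  1.06 -0.65]
```

Request:
arm_command(rot=[[0.5, -0.2, 1], [0.5, -0.3, 1], [0, 0, 0], [0, 0, 0], [0, 0, 0]], slide=[[-1, 26, -30], [-1, 26, -30], [-1, 22, -30], [0, 15, -25], [0, 4, -15]], gripper=[85, 85, 85, 85, 85])

```text
clock: 3.0
eef_pos: [553.2, 349.0, 129.7]
tool_rot: [3.132, -0.013, 0.093]
force: [0.3, -0.2, 0.6]
width: 85.1
```

```bash
python3 go.py 541 364.5 60 6.5
```

```text
slide [-12.2  15.5 -69.7] rot [0.48 0.8  1.17] | t 3.0 pos [553.2 349.  129.7] rpy [ 3.1318 -0.0131  0.093 ] F [ 0.3 -0.2  0.6] w 85.1 q [-0.43  0.76 -0.32  1.6   0.32  0.83 -0.79]
```

Request:
arm_command(rot=[[0.5, 0.8, 1], [0, 0, 0], [0, 0, 0]], slide=[[-8, 10, -5], [-4, 6, -5], [0, 0, 0]], gripper=[85, 85, 85])

```text
clock: 3.25
eef_pos: [541.7, 356.4, 114.4]
tool_rot: [3.133, 0.008, 0.104]
force: [-0.1, 0.3, -0.3]
width: 85.0
```

```bash
python3 go.py 541 364.5 60 6.5
```

```text
slide [ -0.7   8.1 -54.4] rot [ 0.52 -0.4   0.55] | t 3.25 pos [541.7 356.4 114.4] rpy [3.1334 0.0079 0.1038] F [-0.1  0.3 -0.3] w 85.0 q [-0.44  0.78 -0.33  1.61  0.32  0.82 -0.8 ]
```

Request:
arm_command(rot=[[0.5, -0.3, 0.5], [0, 0, 0], [0, 0, 0], [0, 0, 0], [0, 0, 0]], slide=[[0, 8, -12], [0, 3, -14], [0, 1, -14], [0, 0, -10], [0, 0, 0]], gripper=[85, 85, 85, 85, 85])

```text
clock: 3.67
eef_pos: [547.1, 363.5, 66.0]
tool_rot: [3.14, -0.006, 0.105]
force: [-1.6, 0.2, -0.8]
width: 85.1
```

```bash
python3 go.py 541 364.5 60 6.5
```

```text
slide [-6.1  1.  -6. ] rot [0.04 0.34 0.46] | t 3.67 pos [547.1 363.5  66. ] rpy [ 3.1403 -0.0058  0.1054] F [-1.6  0.2 -0.8] w 85.1 q [-0.46  0.85 -0.3   1.62  0.35  0.72 -0.82]
```

Request:
arm_command(rot=[[0, 0.3, 0.4], [0, 0, 0], [0, 0, 0]], slide=[[-6, 1, -4], [-2, 0, -3], [0, 0, 0]], gripper=[85, 85, 85])

```text
clock: 3.92
eef_pos: [538.9, 363.4, 58.3]
tool_rot: [3.14, -0.0, 0.112]
force: [0.3, -0.0, 0.3]
width: 84.9
```

```bash
python3 go.py 541 364.5 60 6.5
```

```text
slide [2.1 1.1 1.7] rot [0.1  0.01 0.11] | t 3.92 pos [538.9 363.4  58.3] rpy [ 3.1398 -0.      0.1115] F [ 0.3 -0.   0.3] w 84.9 q [-0.46  0.85 -0.3   1.64  0.36  0.7  -0.83]
```

Request:
arm_command(rot=[[0, 0, 0], [0, 0, 0], [0, 0, 0], [0, 0, 0], [0, 0, 0]], slide=[[2, 1, 1], [0, 0, 0], [0, 0, 0], [0, 0, 0], [0, 0, 0]], gripper=[55, 40, 28, 15, 10])

```text
clock: 4.33
eef_pos: [541.9, 365.3, 61.2]
tool_rot: [3.141, -0.002, 0.112]
force: [0.4, -0.3, -0.0]
width: 25.0
```

Request:
arm_command(rot=[[0, 0, 0], [0, 0, 0], [0, 0, 0], [0, 0, 0]], slide=[[0, 0, 0], [0, 0, 0], [0, 0, 0], [0, 0, 0]], gripper=[5, 0, 0, 0])

```text
clock: 4.67
eef_pos: [541.9, 365.2, 61.3]
tool_rot: [3.141, -0.003, 0.112]
force: [-0.0, 0.3, 0.1]
width: 17.3
```

```bash
python3 go.py 541 364.5 60 6.5
```

```text
slide [-0.9 -0.7 -1.3] rot [0.01 0.16 0.09] | t 4.67 pos [541.9 365.2  61.3] rpy [ 3.1411e+00 -2.7000e-03  1.1190e-01] F [-0.   0.3  0.1] w 17.3 q [-0.46  0.85 -0.3   1.63  0.35  0.71 -0.82]
```

Gripped: width 17.3 on the 18 mm handle. Lifting.

Request:
arm_command(rot=[[0, 0, 0], [0, 0, 0], [0, 0, 0], [0, 0, 0], [0, 0, 0]], slide=[[0, 0, 15], [0, 0, 30], [0, 0, 38], [0, 0, 38], [0, 0, 38]], gripper=[0, 0, 0, 0, 0])

```text
clock: 5.08
eef_pos: [534.6, 359.1, 214.1]
tool_rot: [3.129, 0.019, 0.113]
force: [0.8, 0.7, -0.9]
width: 17.2
```

Request:
arm_command(rot=[[0, 0, 7], [0, 0, 7], [0, 0, 7], [0, 0, 7], [0, 0, 7]], slide=[[2, -25, 15], [3, -33, 5], [3, -35, 0], [3, -35, 0], [3, -35, 0]], gripper=[0, 0, 0, 0, 0])

```text
clock: 5.5
eef_pos: [548.6, 207.8, 247.6]
tool_rot: [3.14, -0.003, 0.742]
force: [0.8, -0.3, -1.1]
width: 17.6
```

```bash
python3 go.py 590 -114 200 106.9
```

```text
slide [  41.4 -321.8  -47.6] rot [-0.15  0.16 64.39] | t 5.5 pos [548.6 207.8 247.6] rpy [ 3.1397e+00 -3.1000e-03  7.4200e-01] F [ 0.8 -0.3 -1.1] w 17.6 q [-0.05  0.57 -0.57  1.67  0.35  1.    0.  ]
```

Request:
arm_command(rot=[[0, 0, 7], [0, 0, 7], [0, 0, 7], [0, 0, 7], [0, 0, 7]], slide=[[4, -35, 0], [4, -35, 0], [4, -35, 0], [4, -35, 0], [4, -35, 0]], gripper=[0, 0, 0, 0, 0])

```text
clock: 5.92
eef_pos: [567.5, 24.2, 248.6]
tool_rot: [3.138, -0.002, 1.366]
force: [1.9, -0.3, -1.0]
width: 17.9
```

Request:
arm_command(rot=[[0, 0, 7], [0, 0, 7], [0, 0, 7], [0, 0, 4], [0, 0, 0]], slide=[[4, -35, 0], [4, -35, 0], [4, -33, 0], [4, -25, 0], [0, 0, 0]], gripper=[0, 0, 0, 0, 0])

```text
clock: 6.33
eef_pos: [582.1, -123.2, 247.0]
tool_rot: [3.141, 0.004, 1.805]
force: [-0.4, -0.9, -2.0]
width: 17.1
```

```bash
python3 go.py 590 -114 200 106.9
```

```text
slide [  7.9   9.2 -47. ] rot [0.21 0.06 3.5 ] | t 6.33 pos [ 582.1 -123.2  247. ] rpy [3.1415 0.0039 1.8047] F [-0.4 -0.9 -2. ] w 17.1 q [ 0.67  0.66 -0.85  1.64  0.55  1.1   1.46]
```

Request:
arm_command(rot=[[0.2, 0, 2.5], [0, 0, 1], [0, 0, 0], [0, 0, 0]], slide=[[6, 7, -25], [2, 2, -25], [0, 0, -15], [0, 0, 0]], gripper=[0, 0, 0, 0])

```text
clock: 6.67
eef_pos: [590.5, -119.0, 180.1]
tool_rot: [3.139, 0.002, 1.857]
force: [-0.4, 0.2, -1.3]
width: 17.5
```

```bash
python3 - <<'E'
from h import *
from go import delta
for n in("wrist","top","scene"):
    if n=="wrist": delta(589.7,-113.9,123,106.9)
    c=get_calibration(n);im,d=get_image(n);np.savez(n+"4.npz",im=im,d=d,**{k:c[k] for k in c})
    cv2.imwrite(f"pics/{n}4.png",im[:,:,::-1])
E
```

```text
slide [ -0.8   5.1 -57.1] rot [0.07 0.19 0.51] | t 6.67 pos [ 590.5 -119.   180.1] rpy [3.1388e+00 2.2000e-03 1.8568e+00] F [-0.4  0.2 -1.3] w 17.5 q [ 0.63  0.74 -0.82  1.7   0.63  0.98  1.44]
```

View pics/wrist4.png

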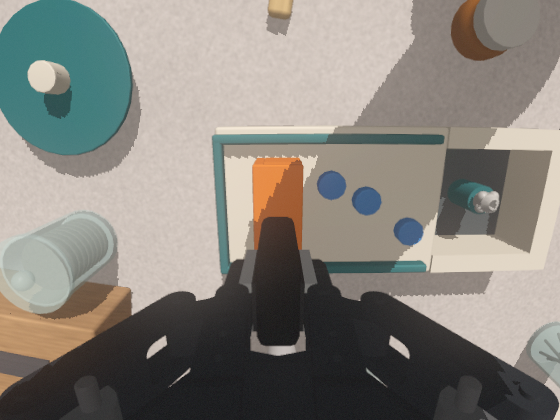

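View pics/scene4.png

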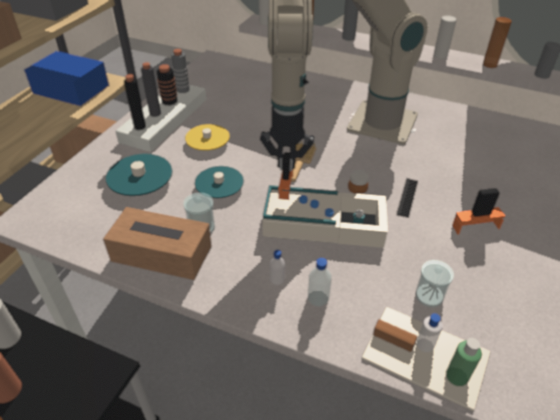

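The wrist view shows the scraper (plate at (278,205)) above the lane, the tablets ahead of it at (332,185), (366,201) and (408,232), and the stud at (485,200). I'll re-measure the caddy from this yaw.

```bash
python3 - <<'E'
from h import *
z=np.load("wrist4.npz");c={k:z[k] for k in('fx','fy','cx','cy','D','xyz','attitude')};im=z['im']
W=cloud(c,z['d']);x,y,zz=W[...,0],W[...,1],W[...,2]
q=W[(zz>53)&(zz<70)&(np.hypot(x-534,y-69)<20)];print("stud top",len(q),cv2.minEnclosingCircle(q[q[:,2]>58][:,:2].astype(np.float32)))
m=(x>440)&(x<680)&(y>-230)&(y<180)&(zz>54)&(zz<66)
p=W[m]
# local-frame extents
hsv=cv2.cvtColor(im,cv2.COLOR_RGB2HSV);H,S,V=[hsv[...,i].astype(int) for i in range(3)]
teal=(H>80)&(H<100)&(S>100)&(zz>66)&(zz<80)&(x>440)&(x<680)&(y>-200)&(y<120)
th=np.deg2rad(16.9);o=np.array([560.3,-17.3]);Rm=np.array([[np.cos(th),np.sin(th)],[-np.sin(th),np.cos(th)]])
t=(W[teal][:,:2]-o)@Rm.T
k,l,st,ce=cv2.connectedComponentsWithStats(teal.astype(np.uint8))
print("teal kerb local: min",np.percentile(t,1,axis=0),"max",np.percentile(t,99,axis=0))
for s in(-1,1):
    b=t[(s*t[:,0]>40)&(t[:,1]>-140)&(t[:,1]<25)]
    if len(b)>20: print(s,len(b),np.polyfit(b[:,1],b[:,0],1),np.percentile(b[:,0],[2,98]))
b=t[(t[:,1]<-140)&(abs(t[:,0])<45)];print("end kerb",len(b),b[:,1].mean(),np.polyfit(b[:,0],b[:,1],1))
blue=(H>100)&(H<120)&(S>120)&(V>50)&(zz>62)&(zz<82)
k,l,st,ce=cv2.connectedComponentsWithStats(blue.astype(np.uint8))
for i in range(1,k):
    if st[i,4]>60: print("tab",np.median(W[l==i][:,2]),((W[l==i][:,:2].mean(0)-o)@Rm.T).round(1))
og=(H>3)&(H<16)&(S>150)&(x>500)&(x<680)&(y>-230)&(y<0)&(zz>90)
q=W[og];t=(q[:,:2]-o)@Rm.T
print("scraper plate z",np.median(q[:,2]),"local",cv2.minAreaRect(t[abs(q[:,2]-np.median(q[:,2]))<5].astype(np.float32)))
print("tcp local",Rm@(np.array([590.5,-119])-o))
E
```

```text
stud top 413 ((533.88623046875, 68.5322036743164), 9.258051872253418)
teal kerb local: min [ 54.01790968 -46.9013192 ] max [60.32556822  5.29889713]<stdin>:17: RuntimeWarning: Mean of empty slice.
  ret = ret.dtype.type(ret / rcount)
Traceback (most recent call last):
TypeError: expected non-empty vector for x
```

```bash
python3 - <<'E'
from h import *
z=np.load("wrist4.npz");c={k:z[k] for k in('fx','fy','cx','cy','D','xyz','attitude')};im=z['im']
W=cloud(c,z['d']);x,y,zz=W[...,0],W[...,1],W[...,2]
th=np.deg2rad(16.9);o=np.array([560.3,-17.3]);Rm=np.array([[np.cos(th),np.sin(th)],[-np.sin(th),np.cos(th)]])
L=(W[...,:2]-o)@Rm.T; lx,ly=L[...,0],L[...,1]
k=(zz>67)&(zz<80)
for s in(-1,1):
    b=L[k&(s*lx>44)&(s*lx<75)&(ly>-140)&(ly<25)]
    if len(b)>20: print("side",s,len(b),np.polyfit(b[:,1],b[:,0],1),np.percentile(b[:,0],[2,98]))
b=L[k&(ly<-140)&(ly>-175)&(abs(lx)<40)];print("end",len(b),np.polyfit(b[:,0],b[:,1],1),np.percentile(b[:,1],[2,98]))
hsv=cv2.cvtColor(im,cv2.COLOR_RGB2HSV);H,S,V=[hsv[...,i].astype(int) for i in range(3)]
og=(H>3)&(H<16)&(S>150)&(abs(lx)<80)&(ly<0)&(zz>90)
q=L[og];print("z",np.median(zz[og]));print("plate",cv2.minAreaRect(q.astype(np.float32)),np.percentile(q,[1,99],axis=0))
blue=(H>100)&(H<120)&(S>120)&(zz>62)&(zz<82)
n,l,st,ce=cv2.connectedComponentsWithStats(blue.astype(np.uint8))
for i in range(1,n):
    if st[i,4]>60: print("tab",np.median(zz[l==i]),L[l==i].mean(0).round(1))
print("tcp local",Rm@(np.array([590.5,-119])-o))
E
```

```text
side -1 2088 [ 2.96560363e-03 -5.78038192e+01] [-61.78239889 -53.95292096]
side 1 930 [1.32198281e-02 5.70913998e+01] [53.56084825 61.59033679]
end 909 [-2.46336448e-03 -1.54994679e+02] [-159.33470579 -151.48855364]
z 157.27907367403304
plate ((-24.10451889038086, -105.73954772949219), (27.343961715698242, 49.500972747802734), 89.72496795654297) [[ -48.68820881 -119.08217574]
 [  -2.97039836  -92.31331941]]
tab 73.61770439884947 [ -6.  -30.1]
tcp local [  -0.66864285 -106.08714775]
```

Everything agrees to about 1 mm: lane centred, plate aligned, blade bottom at TCP z − 61.3. Descending in small steps.

Request:
arm_command(rot=[[0, 0.2, 0.5], [0, 0, 0], [0, 0, 0], [0, 0, 0], [0, 0, 0]], slide=[[-1, 3, -10], [0, 0, -10], [0, 0, -10], [0, 0, -8], [0, 0, 0]], gripper=[0, 0, 0, 0, 0])

```text
clock: 7.23
eef_pos: [594.3, -113.8, 146.7]
tool_rot: [3.13, 0.007, 1.868]
force: [0.3, 0.4, -0.2]
width: 17.1
```

```bash
python3 go.py 590.3 -115.9 123 106.9
```

```text
slide [ -4.   -2.1 -23.7] rot [ 0.17  0.75 -0.11] | t 7.23 pos [ 594.3 -113.8  146.7] rpy [3.1299 0.0066 1.8677] F [ 0.3  0.4 -0.2] w 17.1 q [ 0.61  0.78 -0.79  1.73  0.68  0.91  1.4 ]
```

Request:
arm_command(rot=[[0, 0.6, 0], [0, 0, 0], [0, 0, 0]], slide=[[-4, -1, -6], [0, 0, -3], [0, 0, 0]], gripper=[0, 0, 0])

```text
clock: 7.48
eef_pos: [589.6, -114.8, 136.2]
tool_rot: [-3.141, 0.003, 1.868]
force: [-0.3, -0.0, -1.2]
width: 16.9
```

```bash
python3 go.py 590.3 -115.9 123 106.9
```

```text
slide [  0.7  -1.1 -13.2] rot [ 0.16  0.03 -0.12] | t 7.48 pos [ 589.6 -114.8  136.2] rpy [-3.1413e+00  2.8000e-03  1.8679e+00] F [-0.3 -0.  -1.2] w 16.9 q [ 0.6   0.79 -0.78  1.74  0.69  0.91  1.4 ]
```

Request:
arm_command(rot=[[0, 0, 0], [0, 0, 0], [0, 0, 0], [0, 0, 0]], slide=[[0, 0, -5], [0, 0, -4], [0, 0, -3], [0, 0, 0]], gripper=[0, 0, 0, 0])

```text
clock: 7.82
eef_pos: [589.9, -115.1, 123.3]
tool_rot: [3.141, 0.003, 1.867]
force: [-0.1, 0.5, -0.8]
width: 17.5
```

```bash
python3 go.py 590.3 -115.9 123 106.9
```

```text
slide [ 0.4 -0.8 -0.3] rot [ 0.16  0.08 -0.09] | t 7.82 pos [ 589.9 -115.1  123.3] rpy [3.1411e+00 3.1000e-03 1.8673e+00] F [-0.1  0.5 -0.8] w 17.5 q [ 0.6   0.81 -0.76  1.75  0.71  0.88  1.38]
```

Request:
arm_command(rot=[[0, 0, 0], [0, 0, 0], [0, 0, 0], [0, 0, 0], [0, 0, 0]], slide=[[-1.5, 5, -0.5], [-2, 6.5, -0.5], [-2, 6.5, 0], [-2, 6.5, 0], [-2, 6.5, 0]], gripper=[0, 0, 0, 0, 0])

```text
clock: 8.23
eef_pos: [579.9, -82.3, 122.3]
tool_rot: [3.14, 0.003, 1.865]
force: [-0.0, -0.0, -0.8]
width: 17.3
```

```bash
cat > lane.py <<'E'
from h import *
from go import delta
import sys
th=np.deg2rad(16.9);o=np.array([560.3,-17.3]);Rm=np.array([[np.cos(th),np.sin(th)],[-np.sin(th),np.cos(th)]])
s=telemetry.read_state()
print("tcp local x,y",(Rm@(s['eef_pos'][:2]-o)).round(1))
t=o+Rm.T@np.array([0,float(sys.argv[1])]);delta(t[0],t[1],122.3,106.9)
E
python3 lane.py 57
```

```text
tcp local x,y [ -0.1 -67.9]
slide [-36.2 119.6   0. ] rot [0.17 0.12 0.04] | t 8.23 pos [579.9 -82.3 122.3] rpy [3.1404 0.0034 1.8651] F [-0.  -0.  -0.8] w 17.3 q [ 0.55  0.79 -0.76  1.79  0.71  0.86  1.32]
```

Request:
arm_command(rot=[[0, 0, 0], [0, 0, 0], [0, 0, 0], [0, 0, 0], [0, 0, 0]], slide=[[-2, 6.5, 0], [-2, 6.5, 0], [-2, 6.5, 0], [-2, 6.5, 0], [-2, 6.5, 0]], gripper=[0, 0, 0, 0, 0])

```text
clock: 8.65
eef_pos: [568.8, -44.8, 123.1]
tool_rot: [3.139, 0.004, 1.868]
force: [0.3, 0.4, -1.5]
width: 17.3
```

Request:
arm_command(rot=[[0, 0, 0], [0, 0, 0], [0, 0, 0], [0, 0, 0], [0, 0, 0]], slide=[[-2, 6.5, 0], [-2, 6.5, 0], [-2, 6.5, 0], [-2, 6.5, 0], [-2, 6.5, 0]], gripper=[0, 0, 0, 0, 0])

```text
clock: 9.07
eef_pos: [557.7, -8.8, 123.1]
tool_rot: [3.139, 0.004, 1.868]
force: [0.4, 0.2, -0.7]
width: 17.2
```

```bash
python3 lane.py 57
```

```text
tcp local x,y [-0.1  8.9]
slide [-13.9  46.   -0.8] rot [ 0.17  0.18 -0.11] | t 9.07 pos [557.7  -8.8 123.1] rpy [3.1394 0.0038 1.8677] F [ 0.4  0.2 -0.7] w 17.2 q [ 0.43  0.75 -0.75  1.87  0.71  0.81  1.17]
```

Request:
arm_command(rot=[[0, 0, 0], [0, 0, 0], [0, 0, 0], [0, 0, 0], [0, 0, 0]], slide=[[-2, 6.5, -0.5], [-1.7, 5.5, -0.3], [-1.7, 5.5, 0], [-1.7, 5.5, 0], [-1.7, 5.5, 0]], gripper=[0, 0, 0, 0, 0])

```text
clock: 9.48
eef_pos: [548.1, 22.7, 122.4]
tool_rot: [3.139, 0.005, 1.868]
force: [0.5, -0.4, -0.3]
width: 17.2
```

Request:
arm_command(rot=[[0, 0, 0], [0, 0, 0], [0, 0, 0], [0, 0, 0], [0, 0, 0]], slide=[[-1.5, 5, 0], [-1.5, 5, 0], [-1, 3.5, 0], [0, 0, 0], [0, 0, 0]], gripper=[0, 0, 0, 0, 0])

```text
clock: 9.9
eef_pos: [543.1, 40.1, 122.6]
tool_rot: [3.139, 0.003, 1.87]
force: [0.5, -0.6, -0.4]
width: 17.3
```

```bash
python3 lane.py 57; python3 - <<'E'
from h import *
for n in("wrist","scene"):
    im,d=get_image(n);b=im[:,:,::-1]
    if n=="scene": b=cv2.resize(b[160:260,240:400],(800,500),interpolation=cv2.INTER_CUBIC)
    cv2.imwrite(f"pics/{n}5.png",b)
E
```

```text
tcp local x,y [ 0.2 59.9]
slide [ 0.6 -2.9 -0.3] rot [ 0.12  0.21 -0.25] | t 9.9 pos [543.1  40.1 122.6] rpy [3.1387e+00 3.0000e-03 1.8701e+00] F [ 0.5 -0.6 -0.4] w 17.3 q [ 0.35  0.74 -0.75  1.9   0.71  0.78  1.07]
```

View pics/wrist5.png

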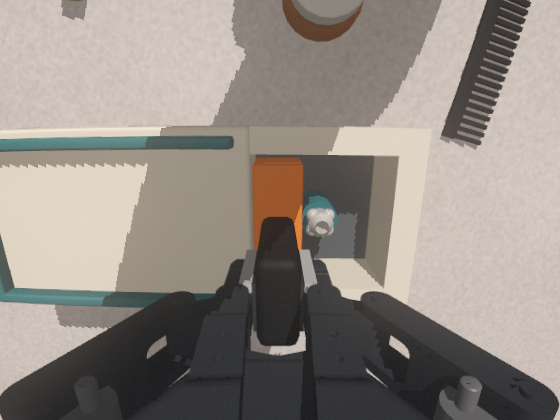

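View pics/scene5.png

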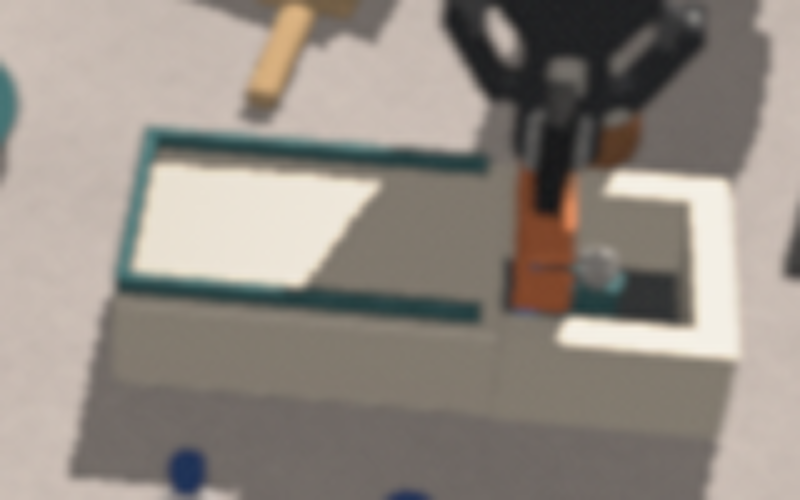

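The lane is empty and the scraper stands over the well's edge. I'll lift straight up and check the well.

Request:
arm_command(rot=[[0, 0, 0], [0, 0, 0], [0, 0, 0], [0, 0, 0], [0, 0, 0]], slide=[[0, 0, 8], [0, 0, 20], [0, 0, 30], [0, 0, 35], [0, 0, 20]], gripper=[0, 0, 0, 0, 0])

```text
clock: 10.42
eef_pos: [538.9, 37.2, 236.2]
tool_rot: [-3.132, 0.0, 1.869]
force: [0.5, 0.2, -0.4]
width: 17.2
```

```bash
python3 lane.py 57; python3 - <<'E'
from h import *
for n in("wrist","top"):
    c=get_calibration(n);im,d=get_image(n);b=im[:,:,::-1]
    np.savez(n+"6.npz",im=im,d=d,**{k:c[k] for k in c})
    if n=="top": b=cv2.resize(b[160:260,190:350],(800,500),interpolation=cv2.INTER_CUBIC)
    cv2.imwrite(f"pics/{n}6.png",b)
E
```

```text
tcp local x,y [-4.6 58.4]
slide [   4.9   -0.  -113.9] rot [ 0.17 -0.51 -0.17] | t 10.42 pos [538.9  37.2 236.2] rpy [-3.1322e+00  3.0000e-04  1.8686e+00] F [ 0.5  0.2 -0.4] w 17.2 q [ 0.44  0.6  -0.88  1.8   0.53  1.01  1.22]
```

View pics/wrist6.png

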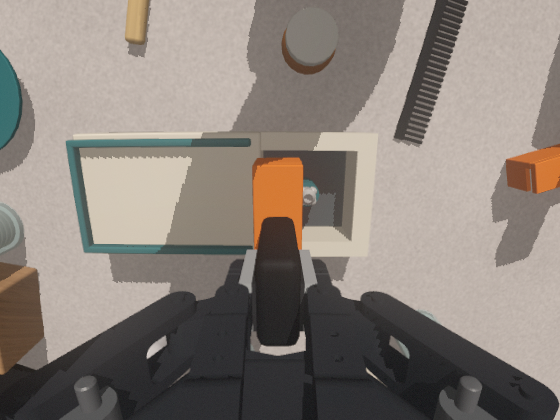

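View pics/top6.png

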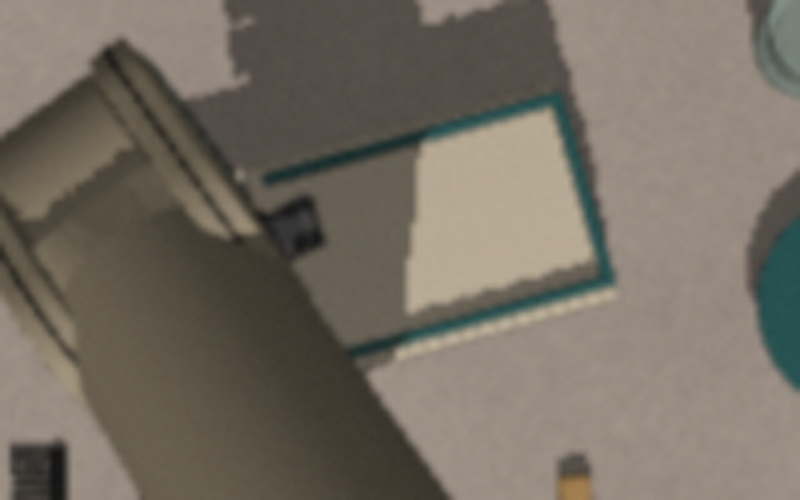

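The lane is clear. I'll start the return turn and look into the well on the way.

Request:
arm_command(rot=[[0, 0, -7], [0, 0, -7], [0, 0, -7], [0, 0, -7], [0, 0, -7]], slide=[[0, 20, 3], [0, 30, 3], [0, 30, 0], [0, 30, 0], [0, 20, 0]], gripper=[0, 0, 0, 0, 0])

```text
clock: 10.93
eef_pos: [539.7, 160.2, 240.7]
tool_rot: [-3.132, 0.008, 1.241]
force: [-0.4, -0.6, -1.0]
width: 17.4
```

```bash
python3 go.py 541.9 365.2 240 6.4; python3 - <<'E'
from h import *
for n in("wrist","scene"):
    c=get_calibration(n);im,d=get_image(n);b=im[:,:,::-1]
    np.savez(n+"7.npz",im=im,d=d,**{k:c[k] for k in c})
    if n=="scene": b=cv2.resize(b[160:260,240:400],(800,500),interpolation=cv2.INTER_CUBIC)
    cv2.imwrite(f"pics/{n}7.png",b)
E
```

```text
slide [  2.2 205.   -0.7] rot [ -0.18  -0.75 -64.71] | t 10.93 pos [539.7 160.2 240.7] rpy [-3.1315  0.0079  1.2411] F [-0.4 -0.6 -1. ] w 17.4 q [ 0.1   0.58 -0.69  1.73  0.42  1.    0.5 ]
```

View pics/wrist7.png

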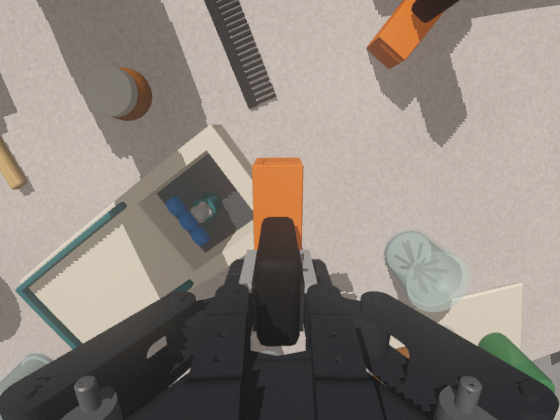

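View pics/scene7.png

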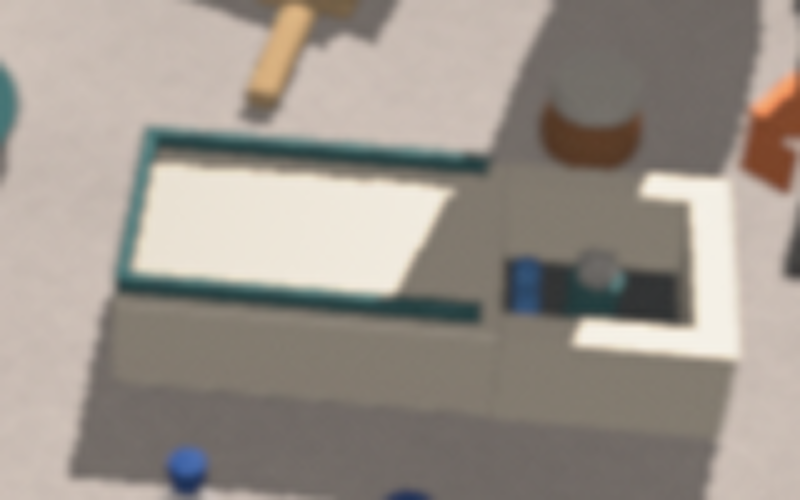

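```bash
python3 - <<'E'
from h import *
z=np.load("wrist7.npz");c={k:z[k] for k in('fx','fy','cx','cy','D','xyz','attitude')};im=z['im']
W=cloud(c,z['d']);hsv=cv2.cvtColor(im,cv2.COLOR_RGB2HSV);H,S,V=[hsv[...,i].astype(int) for i in range(3)]
th=np.deg2rad(16.9);o=np.array([560.3,-17.3]);Rm=np.array([[np.cos(th),np.sin(th)],[-np.sin(th),np.cos(th)]])
L=(W[...,:2]-o)@Rm.T
m=(H>100)&(H<122)&(S>110)&(abs(L[...,0])<60)&(L[...,1]>20)&(L[...,1]<150)
p=np.c_[L[m],W[...,2][m]]
for a in range(-50,50,8):
    q=p[(p[:,0]>=a)&(p[:,0]<a+8)]
    if len(q): print(a,len(q),q.mean(0).round(0),"zmax",q[:,2].max().round(0),"y",q[:,1].min().round(),q[:,1].max().round())
cv2.imwrite("pics/c7.png",cv2.resize(im[120:290,120:270][:,:,::-1],(530,600),interpolation=cv2.INTER_CUBIC))
E
```

```text
-34 74 [-29.  59.  24.] zmax 31.0 y 52.0 63.0
-26 98 [-22.  59.  26.] zmax 32.0 y 50.0 63.0
-18 77 [-15.  59.  25.] zmax 30.0 y 52.0 63.0
-10 70 [-5. 58. 24.] zmax 30.0 y 51.0 63.0
-2 92 [ 2. 59. 27.] zmax 32.0 y 51.0 63.0
6 65 [ 9. 59. 26.] zmax 30.0 y 52.0 63.0
14 72 [19. 58. 24.] zmax 30.0 y 50.0 63.0
22 92 [26. 58. 25.] zmax 32.0 y 51.0 62.0
30 58 [33. 59. 25.] zmax 31.0 y 52.0 62.0
```

View pics/c7.png

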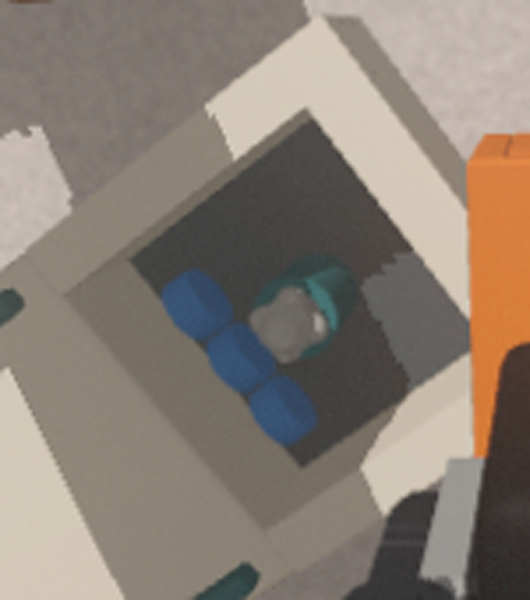

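All three tablets lie in the well, with tops at 30 mm and at local x −22, +2 and +26. Now returning the scraper to its spot.

Request:
arm_command(rot=[[0, -0.5, -7], [0, 0, -7], [0, 0, -7], [0, 0, -7], [0, 0, -7]], slide=[[0, 25, 0], [0, 25, 0], [0, 25, 0], [0, 25, -5], [0, 25, -8]], gripper=[0, 0, 0, 0, 0])

```text
clock: 11.45
eef_pos: [540.6, 277.2, 223.9]
tool_rot: [3.141, 0.016, 0.621]
force: [0.8, -0.5, -1.3]
width: 17.3
```

Request:
arm_command(rot=[[0, 0, -7], [0, 0, -7], [0, 0, -7], [0, 0, -7], [0, 0, -2]], slide=[[0, 25, -10], [0, 22, -10], [0, 18, -10], [0, 12, -10], [0, 6, -10]], gripper=[0, 0, 0, 0, 0])

```text
clock: 11.87
eef_pos: [539.9, 362.6, 168.1]
tool_rot: [3.138, 0.02, 0.086]
force: [-0.2, -0.3, -1.6]
width: 17.6
```

```bash
python3 go.py 541.9 365.2 62 6.4
```

```text
slide [   2.     2.6 -106.1] rot [ 0.33 -1.14  1.48] | t 11.87 pos [539.9 362.6 168.1] rpy [3.1378 0.0205 0.0859] F [-0.2 -0.3 -1.6] w 17.6 q [-0.44  0.72 -0.33  1.55  0.26  0.93 -0.77]
```

Request:
arm_command(rot=[[0.3, -1, 1], [0, 0, 0.4], [0, 0, 0], [0, 0, 0], [0, 0, 0]], slide=[[1, 1, -18], [0, 1, -18], [-1, 0, -18], [-1, 0, -16], [0, 0, -8]], gripper=[0, 0, 0, 0, 0])

```text
clock: 12.28
eef_pos: [537.9, 360.8, 82.0]
tool_rot: [3.136, 0.007, 0.116]
force: [-0.5, 0.6, -0.8]
width: 17.1
```

```bash
python3 go.py 541.9 365.2 62 6.4
```

```text
slide [  4.    4.4 -20. ] rot [ 0.37 -0.38 -0.26] | t 12.28 pos [537.9 360.8  82. ] rpy [3.136  0.0073 0.1163] F [-0.5  0.6 -0.8] w 17.1 q [-0.46  0.82 -0.3   1.63  0.32  0.75 -0.79]
```

Request:
arm_command(rot=[[0.4, -0.4, -0.3], [0, 0, 0], [0, 0, 0], [0, 0, 0], [0, 0, 0]], slide=[[0, 2, -6], [0, 0, -6], [0, 0, -4], [0, 0, -1.5], [0, 0, 0]], gripper=[0, 0, 0, 0, 0])

```text
clock: 12.7
eef_pos: [538.2, 358.0, 61.8]
tool_rot: [3.138, 0.004, 0.11]
force: [0.1, 0.4, -0.8]
width: 17.4
```

```bash
python3 go.py 541.9 365.2 61.3 6.4
```

```text
slide [ 3.7  7.2 -0.5] rot [ 0.25 -0.23  0.07] | t 12.7 pos [538.2 358.   61.8] rpy [3.1377 0.0045 0.1105] F [ 0.1  0.4 -0.8] w 17.4 q [-0.46  0.85 -0.28  1.64  0.33  0.71 -0.8 ]
```

Request:
arm_command(rot=[[0.2, -0.2, 0], [0, 0, 0], [0, 0, 0]], slide=[[0, 0, -0.8], [0, 0, 0], [0, 0, 0]], gripper=[0, 0, 0])

```text
clock: 12.95
eef_pos: [539.6, 357.6, 62.0]
tool_rot: [3.141, -0.002, 0.11]
force: [-0.3, -1.2, -1.4]
width: 17.1
```

```bash
python3 go.py 541.9 365.2 61.3 6.4
```

```text
slide [ 2.3  7.6 -0.7] rot [-0.    0.1   0.08] | t 12.95 pos [539.6 357.6  62. ] rpy [ 3.1415e+00 -1.8000e-03  1.1020e-01] F [-0.3 -1.2 -1.4] w 17.1 q [-0.46  0.84 -0.28  1.65  0.33  0.7  -0.8 ]
```

Request:
arm_command(rot=[[0, 0, 0], [0, 0, 0], [0, 0, 0]], slide=[[0, 0, -1], [0, 0, -0.7], [0, 0, 0]], gripper=[0, 0, 0])

```text
clock: 13.2
eef_pos: [540.0, 357.5, 61.4]
tool_rot: [3.142, -0.003, 0.11]
force: [0.1, -0.1, -0.8]
width: 17.3
```

Request:
arm_command(rot=[[0, 0, 0], [0, 0, 0], [0, 0, 0]], slide=[[0, 0, -1.5], [0, 0, -1], [0, 0, 0]], gripper=[0, 0, 0])

```text
clock: 13.45
eef_pos: [540.3, 357.6, 61.5]
tool_rot: [3.141, -0.004, 0.11]
force: [-0.2, 0.4, -1.5]
width: 17.7
```

Request:
arm_command(rot=[[0, 0, 0], [0, 0, 0]], slide=[[0, 0, -3], [0, 0, -3]], gripper=[0, 0])

```text
clock: 13.62
eef_pos: [540.8, 357.8, 61.1]
tool_rot: [3.14, -0.005, 0.109]
force: [-7.6, -5.9, 28.0]
width: 17.6
```

Firm contact with the counter at TCP z 61.1. Unloading and releasing.

Request:
arm_command(rot=[[0, 0.3, 0], [0, 0, 0], [0, 0, 0], [0, 0, 0], [0, 0, 0]], slide=[[0, 0, 0], [0, 0, 0], [0, 0, 0], [0, 0, 0], [0, 0, 0]], gripper=[0, 0, 30, 60, 85])

```text
clock: 14.03
eef_pos: [541.5, 358.2, 61.7]
tool_rot: [-3.142, -0.002, 0.109]
force: [0.8, -0.3, 0.2]
width: 53.0
```

Request:
arm_command(rot=[[0, 0, 0], [0, 0, 0], [0, 0, 0], [0, 0, 0], [0, 0, 0]], slide=[[0, 0, 0], [0, 0, 0], [0, 0, 15], [0, 0, 25], [0, 0, 30]], gripper=[85, 85, 85, 85, 85])

```text
clock: 14.45
eef_pos: [536.5, 354.3, 124.5]
tool_rot: [3.133, 0.013, 0.11]
force: [0.0, 0.7, 1.2]
width: 85.1
```

Request:
arm_command(rot=[[0, 0, 0], [0, 0, 0], [0, 0, 0], [0, 0, 0], [0, 0, 0]], slide=[[0, 0, 35], [0, 0, 40], [0, 0, 40], [0, -30, 10], [0, -40, 0]], gripper=[85, 85, 85, 85, 85])

```text
clock: 14.87
eef_pos: [534.4, 294.6, 259.2]
tool_rot: [-3.138, 0.007, 0.124]
force: [0.6, -1.1, 0.1]
width: 85.1
```

```bash
python3 go.py 541.9 300 260 6.4; python3 - <<'E'
from h import *
for n in("wrist",):
    c=get_calibration(n);im,d=get_image(n);b=im[:,:,::-1]
    cv2.imwrite(f"pics/{n}8.png",b)
    W=cloud(c,d);x,y,zz=W[...,0],W[...,1],W[...,2]
    M=(x>480)&(x<600)&(y>300)&(y<430)
    for lo,hi in((93,110),(26,46)):
        q=W[M&(zz>lo)&(zz<hi)];print(lo,len(q),cv2.minAreaRect(q[:,:2].astype(np.float32)),np.median(q,0))
E
```

```text
slide [7.5 5.4 0.8] rot [-0.16 -0.42 -0.68] | t 14.87 pos [534.4 294.6 259.2] rpy [-3.138   0.0069  0.1235] F [ 0.6 -1.1  0.1] w 85.1 q [-0.32  0.57 -0.37  1.59  0.22  1.04 -0.63]
93 768 ((541.9235229492188, 359.8061828613281), (17.598588943481445, 39.89085006713867), 7.30633544921875) [541.44928615 360.25014669 100.12071297]
26 1284 ((541.8408813476562, 359.30780029296875), (28.240352630615234, 96.5291748046875), 6.271775245666504) [539.19440494 374.09113577  38.53102276]
```

View pics/wrist8.png

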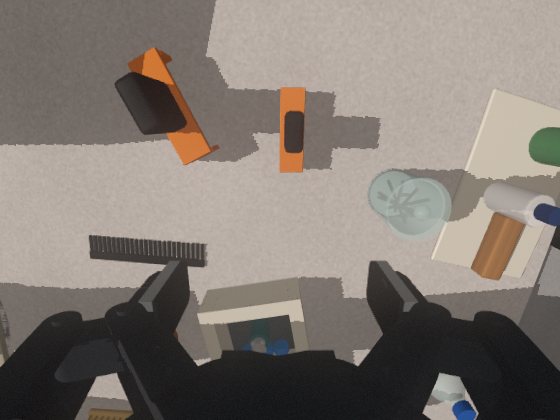

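The scraper stands upright at the same spot, handle top z 100. Going for the lid.

Request:
arm_command(rot=[[0, -0.4, -1], [0, 0, -1], [0, 0, -1], [0, 0, -1], [0, 0, -1]], slide=[[3, -41, 0], [3, -41, 0], [3, -41, 0], [2, -41, 0], [0, -41, 0]], gripper=[85, 85, 85, 85, 85])

```text
clock: 15.33
eef_pos: [544.3, 87.2, 259.3]
tool_rot: [3.141, -0.002, 0.034]
force: [0.3, 0.5, -0.1]
width: 84.9
```

Request:
arm_command(rot=[[0, 0, -1], [0, 0, -1], [0, 0, 0], [0, 0, 0], [0, 0, 0]], slide=[[0, -41, 0], [0, -41, 0], [0, -41, 0], [0, -41, 0], [0, -41, 0]], gripper=[85, 85, 85, 85, 85])

```text
clock: 15.75
eef_pos: [542.0, -121.2, 258.4]
tool_rot: [3.14, -0.001, -0.004]
force: [0.5, 0.9, -0.1]
width: 84.9
```

Request:
arm_command(rot=[[0, 0, 0], [0, 0, 0], [0, 0, 0], [0, 0, 0], [0, 0, 0]], slide=[[0, -41, 0], [0, -41, 0], [0, -41, 0], [0, -35, -10], [0, -20, -10]], gripper=[85, 85, 85, 85, 85])

```text
clock: 16.17
eef_pos: [539.4, -310.7, 238.6]
tool_rot: [3.135, -0.002, -0.013]
force: [0.0, 0.7, -0.2]
width: 85.1
```

```bash
python3 go.py 540.3 -351 120 0
```

```text
slide [   0.9  -40.3 -118.6] rot [0.39 0.12 0.72] | t 16.17 pos [ 539.4 -310.7  238.6] rpy [ 3.1348e+00 -2.2000e-03 -1.2600e-02] F [ 0.   0.7 -0.2] w 85.1 q [ 0.65  0.59 -0.28  1.59  0.19  0.98  0.29]
```

Request:
arm_command(rot=[[0.3, 0, 0.5], [0, 0, 0], [0, 0, 0], [0, 0, 0], [0, 0, 0]], slide=[[0, -20, -25], [0, -16, -30], [0, -4, -30], [0, 0, -20], [0, 0, 0]], gripper=[85, 85, 85, 85, 85])

```text
clock: 16.58
eef_pos: [534.8, -364.0, 126.6]
tool_rot: [3.135, -0.0, -0.019]
force: [-0.3, -0.1, -0.0]
width: 85.0
```

```bash
python3 - <<'E'
from h import *
from go import delta
delta(540.3,-351,28,0)
c=get_calibration("wrist");im,d=get_image("wrist");cv2.imwrite("pics/w9.png",im[:,:,::-1])
W=cloud(c,d);x,y,zz=W[...,0],W[...,1],W[...,2]
for lo,hi in((14,36),(44,56)):
    m=(x>440)&(x<640)&(y>-440)&(y<-250)&(zz>lo)&(zz<hi)
    k,l,st,ce=cv2.connectedComponentsWithStats(m.astype(np.uint8));i=1+np.argmax(st[1:,4]);q=W[l==i]
    print(st[i],q.mean(0),np.median(q[:,2]),cv2.minEnclosingCircle(q[:,:2].astype(np.float32)))
E
```

```text
slide [  5.5  13.  -98.6] rot [0.39 0.02 1.07] | t 16.58 pos [ 534.8 -364.   126.6] rpy [ 3.1347e+00 -4.0000e-04 -1.8600e-02] F [-0.3 -0.1 -0. ] w 85.0 q [ 0.7   0.75 -0.25  1.62  0.24  0.8   0.33]
[  197   103   174   172 22228] [ 540.4839207  -345.90088945   26.50961146] 26.497718089334455 ((540.610595703125, -350.4952087402344), 72.10871887207031)
[ 266  183   37   37 1035] [ 540.33208753 -349.76844814   48.29692013] 48.38431819501574 ((540.3282470703125, -350.49127197265625), 14.024868965148926)
```

View pics/w9.png

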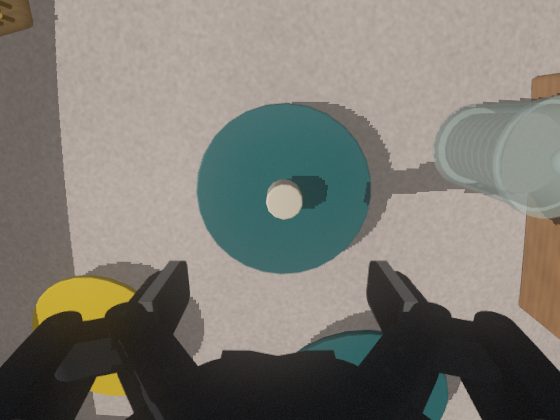

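The knob is confirmed at (540.3, −350.5), top z 48.

Request:
arm_command(rot=[[0.3, 0, 1], [0, 0, 0], [0, 0, 0], [0, 0, 0], [0, 0, 0]], slide=[[5, 12, -12], [1, 2, -16], [0, 0, -16], [0, 0, -8], [0, 0, 0]], gripper=[85, 85, 85, 85, 85])

```text
clock: 17.05
eef_pos: [548.7, -345.3, 79.7]
tool_rot: [3.138, -0.013, 0.007]
force: [0.1, 0.2, -0.5]
width: 85.2
```

```bash
python3 go.py 540.3 -350.5 28 0
```

```text
slide [ -8.4  -5.2 -51.7] rot [ 0.22  0.74 -0.4 ] | t 17.05 pos [ 548.7 -345.3   79.7] rpy [ 3.1377 -0.0129  0.007 ] F [ 0.1  0.2 -0.5] w 85.2 q [ 0.66  0.81 -0.24  1.65  0.26  0.7   0.3 ]
```

Request:
arm_command(rot=[[0.2, 0.7, -0.4], [0, 0, 0], [0, 0, 0], [0, 0, 0]], slide=[[-6, -4, -10], [-1, -1, -12], [0, 0, -6], [0, 0, 0]], gripper=[85, 85, 85, 85])

```text
clock: 17.38
eef_pos: [544.2, -349.8, 52.6]
tool_rot: [3.14, -0.005, 0.002]
force: [-1.0, 0.4, -0.8]
width: 84.9
```

```bash
python3 go.py 540.3 -350.5 28 0
```

```text
slide [ -3.9  -0.7 -24.6] rot [ 0.11  0.27 -0.12] | t 17.38 pos [ 544.2 -349.8   52.6] rpy [ 3.1396e+00 -4.7000e-03  2.2000e-03] F [-1.   0.4 -0.8] w 84.9 q [ 0.66  0.85 -0.22  1.66  0.27  0.66  0.3 ]
```

Request:
arm_command(rot=[[0, 0.3, 0], [0, 0, 0], [0, 0, 0], [0, 0, 0], [0, 0, 0]], slide=[[-4, -1, -7], [-1, 0, -7], [0, 0, -6], [0, 0, -3], [0, 0, 0]], gripper=[80, 75, 70, 65, 60])

```text
clock: 17.8
eef_pos: [538.4, -351.7, 27.4]
tool_rot: [3.139, 0.001, 0.001]
force: [0.7, 0.1, 0.1]
width: 60.3
```

```bash
python3 go.py 540.3 -350.5 29 0
```

```text
slide [1.9 1.2 1.6] rot [ 0.14 -0.05 -0.05] | t 17.8 pos [ 538.4 -351.7   27.4] rpy [3.1391e+00 8.0000e-04 9.0000e-04] F [0.7 0.1 0.1] w 60.3 q [ 0.66  0.88 -0.21  1.67  0.29  0.62  0.29]
```

Request:
arm_command(rot=[[0.1, 0, 0], [0, 0, 0], [0, 0, 0], [0, 0, 0], [0, 0, 0]], slide=[[1.8, 1.2, 1.5], [0, 0, 0], [0, 0, 0], [0, 0, 0], [0, 0, 0]], gripper=[50, 40, 32, 25, 20])

```text
clock: 18.22
eef_pos: [540.9, -350.4, 29.7]
tool_rot: [3.141, 0.0, 0.001]
force: [-0.3, 0.7, -0.8]
width: 25.6
```

Request:
arm_command(rot=[[0, 0, 0], [0, 0, 0], [0, 0, 0], [0, 0, 0]], slide=[[0, 0, 0], [0, 0, 0], [0, 0, 0], [0, 0, 0]], gripper=[10, 5, 0, 0])

```text
clock: 18.55
eef_pos: [541.1, -350.4, 29.9]
tool_rot: [3.14, -0.001, 0.001]
force: [0.3, 0.7, -1.2]
width: 25.7
```

```bash
python3 go.py 540.3 -350.5 29 0
```

```text
slide [-0.8 -0.1 -0.9] rot [ 0.06  0.03 -0.07] | t 18.55 pos [ 541.1 -350.4   29.9] rpy [ 3.1405e+00 -5.0000e-04  1.2000e-03] F [ 0.3  0.7 -1.2] w 25.7 q [ 0.66  0.88 -0.21  1.67  0.28  0.62  0.29]
```

Gripped. Lifting and checking that the lid comes along level.

Request:
arm_command(rot=[[0, 0, 0], [0, 0, 0], [0, 0, 0], [0, 0, 0], [0, 0, 0]], slide=[[0, 0, 10], [0, 0, 20], [0, 5, 30], [0, 12, 35], [0, 12, 35]], gripper=[0, 0, 0, 0, 0])

```text
clock: 18.97
eef_pos: [533.6, -320.9, 157.2]
tool_rot: [-3.136, 0.015, -0.003]
force: [0.5, 0.1, -1.0]
width: 25.7
```

```bash
python3 - <<'E'
from h import *
from go import delta
delta(534.1,68.8,150,0)
c=get_calibration("wrist");im,d=get_image("wrist");cv2.imwrite("pics/w10.png",im[:,:,::-1])
np.savez("w10.npz",im=im,d=d,**{k:c[k] for k in c})
E
```

```text
slide [  0.5 389.7  -7.2] rot [-0.32 -0.88  0.17] | t 18.97 pos [ 533.6 -320.9  157.2] rpy [-3.136e+00  1.540e-02 -2.900e-03] F [ 0.5  0.1 -1. ] w 25.7 q [ 0.65  0.69 -0.26  1.65  0.22  0.85  0.29]
```

View pics/w10.png

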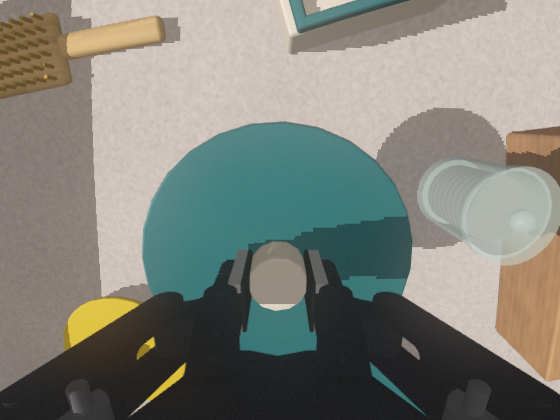

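```bash
cat > lidfit.py <<'E'
from h import *
def fit(f,tcp,zr):
    z=np.load(f);c={k:z[k] for k in('fx','fy','cx','cy','D','xyz','attitude')};im=z['im']
    W=cloud(c,z['d']);hsv=cv2.cvtColor(im,cv2.COLOR_RGB2HSV);H,S=hsv[...,0].astype(int),hsv[...,1].astype(int)
    m=(H>78)&(H<102)&(S>90)&(np.hypot(W[...,0]-tcp[0],W[...,1]-tcp[1])<85)&(abs(W[...,2]-zr)<12)
    m=cv2.erode(m.astype(np.uint8),np.ones((3,3)))>0
    p=W[m];A=np.c_[p[:,0]-tcp[0],p[:,1]-tcp[1],np.ones(len(p))]
    r=np.ones(len(p),bool)
    for _ in range(4):
        s=np.linalg.lstsq(A[r],p[r][:,2],rcond=None)[0];r=abs(A@s-p[:,2])<3
    print("slope dz/dx,dz/dy (rad)",s[:2].round(4),"disc top z at tcp",s[2].round(1),r.sum())
    print("circle",cv2.minEnclosingCircle(p[r][:,:2].astype(np.float32)),"tcp",tcp)
E
python3 - <<'E'
from lidfit import *
fit("w10.npz",[533.6,-320.9],153)
E
```

```text
slope dz/dx,dz/dy (rad) [-0.0241  0.0072] disc top z at tcp 154.3 31042
circle ((534.088623046875, -320.7267761230469), 70.23668670654297) tcp [533.6, -320.9]
```

The lid is held level and centred under the TCP. Carrying it to the well.

Request:
arm_command(rot=[[-0.3, -0.8, 0], [0, 0, 0], [0, 0, 0], [0, 0, 0], [0, 0, 0]], slide=[[2, 25, 0], [3, 38, 0], [3, 40, 0], [3, 40, 0], [2, 40, 0]], gripper=[0, 0, 0, 0, 0])

```text
clock: 19.43
eef_pos: [552.8, -145.1, 174.7]
tool_rot: [3.124, -0.026, -0.019]
force: [0.3, 0.8, -0.7]
width: 25.7
```

Request:
arm_command(rot=[[0, 0, 0], [0, 0, 0], [0, 0, 0], [0, 0, 0], [0, 0, 0]], slide=[[0, 40, 0], [0, 40, 0], [-2, 36, 0], [-2, 28, 0], [-2, 18, 0]], gripper=[0, 0, 0, 0, 0])

```text
clock: 19.85
eef_pos: [547.2, 31.5, 179.1]
tool_rot: [3.128, -0.033, -0.012]
force: [0.2, 0.7, -0.8]
width: 26.1
```

```bash
python3 go.py 534.2 69.3 110 0
```

```text
slide [-13.   37.8 -69.1] rot [0.81 1.91 0.7 ] | t 19.85 pos [547.2  31.5 179.1] rpy [ 3.1276 -0.0334 -0.012 ] F [ 0.2  0.7 -0.8] w 26.1 q [ 0.03  0.54 -0.23  1.89  0.21  0.7  -0.33]
```

Request:
arm_command(rot=[[0.8, 1.8, 0.7], [0, 0, 0], [0, 0, 0], [0, 0, 0], [0, 0, 0]], slide=[[-7, 18, -12], [-5, 14, -14], [-1, 5, -14], [0, 0, -10], [0, 0, 0]], gripper=[0, 0, 0, 0, 0])

```text
clock: 20.27
eef_pos: [533.0, 78.3, 128.2]
tool_rot: [-3.136, -0.001, 0.013]
force: [-0.9, -0.9, -0.7]
width: 26.1
```

```bash
python3 go.py 534.2 69.3 110 0
```

```text
slide [  1.2  -9.  -18.2] rot [-0.34  0.03 -0.73] | t 20.27 pos [533.   78.3 128.2] rpy [-3.1357e+00 -5.0000e-04  1.2700e-02] F [-0.9 -0.9 -0.7] w 26.1 q [-0.04  0.62 -0.23  1.92  0.22  0.62 -0.4 ]
```

Request:
arm_command(rot=[[-0.3, 0, -0.7], [0, 0, 0], [0, 0, 0], [0, 0, 0], [0, 0, 0]], slide=[[1, -7, -5], [0, -2, -6], [0, 0, -5], [0, 0, -3], [0, 0, 0]], gripper=[0, 0, 0, 0, 0])

```text
clock: 20.68
eef_pos: [535.1, 63.1, 107.2]
tool_rot: [3.14, 0.001, -0.008]
force: [-0.2, -0.2, -0.9]
width: 25.7
```

```bash
python3 - <<'E'
from h import *
from go import delta
delta(534.2,69.3,98,0)
s=telemetry.read_state()
c=get_calibration("wrist");im,d=get_image("wrist");np.savez("w11.npz",im=im,d=d,**{k:c[k] for k in c})
cv2.imwrite("pics/w11.png",im[:,:,::-1])
im,d=get_image("scene");cv2.imwrite("pics/s11.png",cv2.resize(im[140:260,280:440][:,:,::-1],(800,600),interpolation=cv2.INTER_CUBIC))
from lidfit import fit
fit("w11.npz",s['eef_pos'][:2],s['eef_pos'][2]-4)
E
```

```text
slide [-0.9  6.2 -9.2] rot [ 0.11 -0.03  0.45] | t 20.68 pos [535.1  63.1 107.2] rpy [ 3.1396e+00  6.0000e-04 -7.8000e-03] F [-0.2 -0.2 -0.9] w 25.7 q [-0.03  0.65 -0.21  1.94  0.23  0.58 -0.4 ]
slope dz/dx,dz/dy (rad) [-0.0095 -0.0005] disc top z at tcp 104.4 29181
circle ((535.4654541015625, 64.18658447265625), 70.31514739990234) tcp [535.12382061  63.11378207]
```

View pics/s11.png

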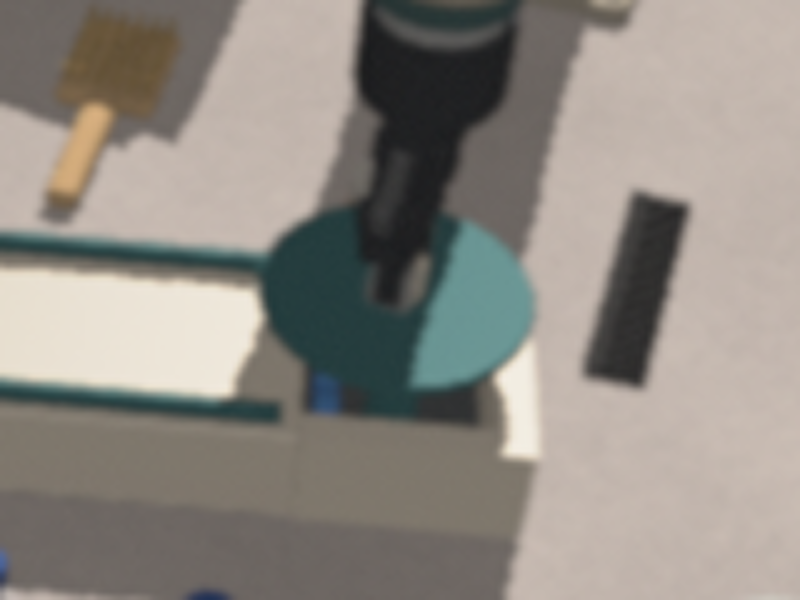

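The lid is level above the well. Fine-aligning in y before engaging.

Request:
arm_command(rot=[[0, 0, 0.4], [0, 0, 0], [0, 0, 0]], slide=[[-0.5, 5, -3], [0, 0, 0], [0, 0, 0]], gripper=[0, 0, 0])

```text
clock: 21.03
eef_pos: [535.6, 69.3, 105.4]
tool_rot: [3.141, -0.002, 0.0]
force: [1.1, -0.3, 0.1]
width: 25.5
```

```bash
python3 go.py 534.2 69.3 96 0
```

```text
slide [-1.4 -0.  -9.4] rot [ 0.06  0.12 -0.02] | t 21.03 pos [535.6  69.3 105.4] rpy [ 3.1406e+00 -2.1000e-03  4.0000e-04] F [ 1.1 -0.3  0.1] w 25.5 q [-0.05  0.66 -0.21  1.94  0.24  0.57 -0.41]
```

Request:
arm_command(rot=[[0, 0, 0], [0, 0, 0], [0, 0, 0], [0, 0, 0]], slide=[[-1.5, 0, -4], [-1, 0, -4], [0, 0, -2], [0, 0, 0]], gripper=[0, 0, 0, 0])

```text
clock: 21.37
eef_pos: [533.0, 70.2, 94.9]
tool_rot: [3.141, -0.003, 0.002]
force: [0.7, 0.5, -0.6]
width: 25.8
```

```bash
python3 go.py 534.2 69.3 96 0
```

```text
slide [ 1.2 -0.9  1.1] rot [ 0.03  0.18 -0.1 ] | t 21.37 pos [533.   70.2  94.9] rpy [ 3.141e+00 -3.200e-03  1.700e-03] F [ 0.7  0.5 -0.6] w 25.8 q [-0.05  0.67 -0.2   1.95  0.24  0.54 -0.42]
```

Request:
arm_command(rot=[[0, 0.1, -0.1], [0, 0, 0], [0, 0, 0], [0, 0, 0]], slide=[[1, -0.8, -2], [0, 0, -3], [0, 0, -2], [0, 0, 0]], gripper=[0, 0, 0, 0])

```text
clock: 21.7
eef_pos: [534.0, 69.2, 86.9]
tool_rot: [3.141, -0.001, -0.0]
force: [0.2, -0.3, -0.1]
width: 25.8
```

```bash
python3 go.py 534.2 69.3 86 0
```

```text
slide [ 0.2  0.1 -0.9] rot [0.04 0.05 0.02] | t 21.7 pos [534.   69.2  86.9] rpy [ 3.1408e+00 -9.0000e-04 -3.0000e-04] F [ 0.2 -0.3 -0.1] w 25.8 q [-0.05  0.69 -0.19  1.95  0.25  0.53 -0.42]
```

The hub is over the stud's tip with no side force. Pressing now.

Request:
arm_command(rot=[[0, 0, 0], [0, 0, 0]], slide=[[0, 0, -2], [0, 0, -2]], gripper=[0, 0])

```text
clock: 21.87
eef_pos: [534.6, 69.4, 83.3]
tool_rot: [3.141, -0.002, -0.0]
force: [-1.9, -0.2, 14.5]
width: 25.8
```

Request:
arm_command(rot=[[0, 0, 0], [0, 0, 0]], slide=[[0, 0, -2], [0, 0, -2]], gripper=[0, 0])

```text
clock: 22.03
eef_pos: [535.0, 69.8, 81.3]
tool_rot: [3.141, -0.003, -0.0]
force: [-2.6, 0.1, 9.0]
width: 25.8
```

Request:
arm_command(rot=[[0, 0.1, 0], [0, 0, 0]], slide=[[-0.5, 0, -2], [-0.3, 0, -2]], gripper=[0, 0])

```text
clock: 22.2
eef_pos: [534.4, 69.9, 78.5]
tool_rot: [3.141, -0.003, -0.0]
force: [-0.5, -0.6, 0.5]
width: 25.9
```

Request:
arm_command(rot=[[0, 0, 0], [0, 0, 0]], slide=[[0, 0, -2], [0, 0, -1.5]], gripper=[0, 0])

```text
clock: 22.37
eef_pos: [534.0, 69.7, 74.3]
tool_rot: [3.141, -0.002, -0.0]
force: [-0.9, 1.3, -0.9]
width: 25.6
```

Request:
arm_command(rot=[[0, 0, 0], [0, 0, 0], [0, 0, 0]], slide=[[0, 0, -1], [0, 0, -1], [0, 0, -1]], gripper=[0, 0, 0])

```text
clock: 22.62
eef_pos: [534.0, 69.8, 73.2]
tool_rot: [3.14, -0.002, -0.0]
force: [-4.0, -0.5, 12.7]
width: 25.9
```

```bash
python3 go.py 534.2 69.3 73.9 0
```

```text
slide [ 0.2 -0.5  0.7] rot [0.1  0.13 0.03] | t 22.62 pos [534.   69.8  73.2] rpy [ 3.1399e+00 -2.2000e-03 -5.0000e-04] F [-4.  -0.5 12.7] w 25.9 q [-0.06  0.71 -0.18  1.96  0.26  0.5  -0.43]
```

```bash
python3 - <<'E'
from h import *
from lidfit import fit
s=telemetry.read_state()
c=get_calibration("wrist");im,d=get_image("wrist");np.savez("w12.npz",im=im,d=d,**{k:c[k] for k in c})
cv2.imwrite("pics/w12.png",im[:,:,::-1])
fit("w12.npz",s['eef_pos'][:2],70)
W=cloud(c,d);L=W-[560.3,-17.3,0];th=np.deg2rad(16.9);lx=L[...,0]*np.cos(th)+L[...,1]*np.sin(th);ly=-L[...,0]*np.sin(th)+L[...,1]*np.cos(th)
m=(abs(lx)<66)&(ly>145)&(ly<157);print("deck z far",np.nanmedian(W[m][:,2]))
m=(abs(lx)<45)&(ly>-60)&(ly<5);print("deck z lane",np.nanmedian(W[m][:,2]))
for n in("scene","top"):
    im,d=get_image(n);cv2.imwrite(f"pics/{n}12.png",im[:,:,::-1])
s=telemetry.read_state();print(s['clock'],s['eef_pos'],s['force'],s['width'])
E
```

```text
slope dz/dx,dz/dy (rad) [-0.0067 -0.0003] disc top z at tcp 70.5 28200
circle ((534.5587158203125, 69.14735412597656), 70.48006439208984) tcp [533.96667848  69.79294445]
deck z far 69.94536175878164
deck z lane 60.480813169777434
22.7667 [533.96443383  69.75775608  73.19963012] [-3.56480988 -0.84107131 12.23758492] 25.692312184978654
```

View pics/w12.png

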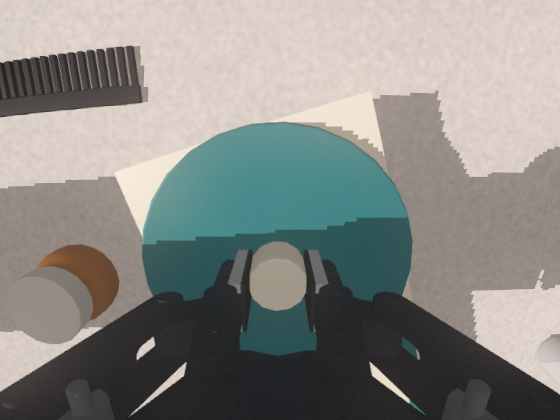

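View pics/scene12.png

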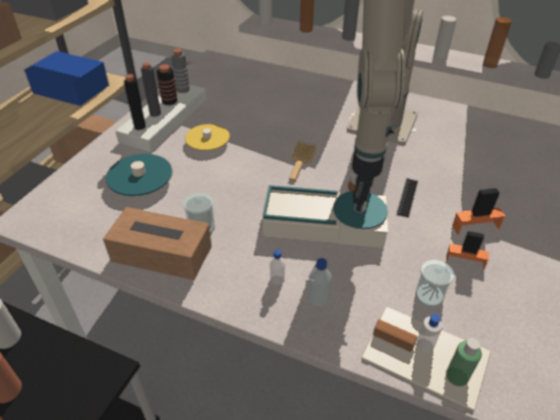

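The lid's top is 10.0 mm above the deck, which is 4 mm clearance plus 6 mm thickness. It is level within 0.01 rad and the force holds steady at 12 N. Scraper and bystanders are in place, so I'm handing in.

```bash
python3 - <<'E'
from cell import ctrl,telemetry
s=telemetry.read_state();print(s['clock'],s['force'],s['width'])
print(ctrl.finish_job())
s=telemetry.read_state();print(s['clock'],s['eef_pos'],s['force'],s['width'])
E
```

```text
22.7667 [-3.56480988 -0.84107131 12.23758492] 25.692312184978654
the job is handed in; nothing more can be done
None
the job is handed in; nothing more can be done
```

The job is handed in at 22.8 s of the 72 s allowed. No verdict was reported.

- **Tablets:** I swept all three into the well with the smaller orange scraper. The wrist picture showed them on edge along the well's lane-side wall, tops about 30 mm above the counter. The fingers stayed about 50 mm above the tablets during the sweep.
- **Scraper:** It stands upright and released about 6 mm from where it started, with the handle top measured at z 100. While putting it down I pressed it onto the counter with 28 N for a moment before letting go.
- **Lid:** I pressed the smaller teal lid onto the stud; the push peaked at about 14.5 N, then dropped as it clicked. Its top measured 10.0 mm above the deck, which is exactly the home height, and it was level within 0.01 rad. The fingers still hold it with a steady push of about 12 N, plus a side force of about 3.6 N.
- **Bystanders:** The last scene picture showed them all where they started. I judged this by eye and did not measure it.

**Small disagreements:**
- The cameras differed by up to 4 mm on the caddy's position, so I used a value checked from two wrist views.
- The fingers read 25.7 mm on the 28 mm knob, but the grip held.

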